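Stow the clipper on the grooming carousel and stack the second tray over it

TASK

Push the carousel round by its rim until the tray with the purple clip squarely faces the robot, and lay the chrome clipper flat in that tray. Then set the loose tray on top of it turned end for end - its black end over the other's light end - so that its orange lugs stand on the rim and it stacks level instead of nesting, and finally set the black guard comb, teeth down, in the stacked tray. Leave the carousel facing the robot, and leave the glass cup and the steel box alone.

Things in the scene. Friction and masses are not known exactly. Their poses are not given: they have to be found in the camera images.
- hub (a point): Centre of the carousel (lazy susan), on top of its disc, 26 mm above the table; fixed, axes parallel to the world's. The aluminium disc is 14 mm thick, 150 mm in radius; it turns without end either way with light friction (3 to 5 N at a tab) and stays where it is left. Two light green trays are fixed on it back to back; the unmarked one is full of spare black combs.
- tab (a point): Middle of one of six alike grey push tabs, 60 degrees apart round the rim: each sticks outward from 148 to 190 mm from the carousel's axis, 16 mm wide, from 20 to 50 mm above the table. This one lies 30 degrees round from the purple clip, clockwise seen from above; its mirror image lies 30 degrees to the clip's other side.
- mark (a point): Middle of the purple clip (24 by 80 by 30 mm), fixed on the disc against the outer long wall of the marked tray; 119 mm from the carousel's axis, 45 mm above the table, below the tray's rim.
- bay (a point): Centre of the inner floor of the marked tray (the one with the purple clip), 58 mm from the carousel's axis, 30 mm above the table; turns with the disc. -x points outward through the clip, +y to the tray's black end; clip facing the robot, the axes match the world's. 96 (x) by 200 mm (y) outside, 88 by 192 mm inside; rim 48 mm above this point.
- bay_end (a point): Top of the black end wall of the marked tray, at its rim, 98 mm from its middle along +y. Each long wall has two notches, at y = +52 to +88 mm and y = -53 to -17 mm of the tray's middle; the loose tray's lugs drop into them (nested) if the black ends lie together.
- tray_grip (a point): Grip point of the loose sand-coloured tray, on its upright grey central fin, 60 mm above the tray's underside. Fin 12 mm thick (x), 30 mm long (y), top at 75 mm. Tray 76 (x) by 180 mm (y) outside, 70 by 174 inside, walls 20 mm high, floor 4 mm, about 0.3 kg; +y is its black end. Stacked right, this point is 98 mm above the marked tray's floor; nested only 60.
- tray_end (a point): Middle of the loose tray's black end wall, 88 mm from its middle, 12 mm above its underside. Four orange lugs, 24 mm long, stick out from the long walls to 56 mm from the middle, undersides 10 mm up, at y = +70 and -35 mm. Turned 180 degrees to the marked tray they stand on its rim, the lowest 10 mm inside it with 6 mm play all round.
- clipper_mid (a point): Centre of the chrome clipper, lying on the table: 155 mm long (x, cutting head at +x), body 32 mm wide (y), 26 mm high, about 0.25 kg; this point is 13 mm above its underside. It fits the marked tray lengthwise only, either way round.
- comb_mid (a point): Centre of the black guard comb: 60 mm long (x), 20 mm wide (y), 42 mm high, about 40 g, standing on its teeth; this point is 21 mm above its underside. It fits lengthwise in the loose tray on either side of the fin, its middle about 51 mm from the fin's middle.
- cup_rim (a point): Bystander: centre of the mouth of the glass cup, 72 mm across and 90 mm high.
- steelbox: Bystander: steel box 92 by 132 mm, 61 mm high with its red press button; origin under its centre.
Mind the look-alikes: they are no part of the job. Of the things that look like the part that bears clipper_mid, the larger one is meant.

How it is judged:
By the outcome, as a careful person would: the job done as asked, in the order asked, and still so for the second after the job is handed in, with the robot touching nothing.
It also fails if it takes over 72 s, if anything falls off the work surface, if the arm or the gripper's body presses on something with over 40 N, if the wrist force passes 120 N, or if a joint passes its speed limit or range.

ROBOT

A 6-joint arm with a two-finger parallel gripper is mounted at the origin on the work surface. World frame = base frame: x ahead of the robot, y to its left, z up, the work surface at z = 0. Lengths are in m, angles in rad, forces in N, time in s.
With the tool pointing down it reaches from about 0.375 to 0.975 m from the base axis. Payload 3.8 kg.
Tool frame: the origin (TCP) lies at the very end of the fingers, on their centre line; the grasp point (between the pads) lies 19 mm behind it (bot.tcp_to_grasp is the z of the grasp point in the tool frame, in m); z points along the fingers, y is the direction in which the jaws open and shut (so a half turn about z gives the same grasp; the last joint's range is limited). The gripper opens to 85 mm and grips with 20 to 120 N. Pads are 22 mm wide; open, the fingers measure 114 mm over their backs; the gripper's body (76 mm by 85 mm) begins 54 mm behind the grasp point. The pads swing forward as they close: fully open they stand 13 mm farther back than shut.
Start: joints at [1.27, 0.264, 1.604, -0, 1.274, -0.037], TCP at [0.176, 0.652, 0.231] pointing down, gripper open.
Joint ranges: [-2.63, 2.63], [-0.94, 2.18], [0.31, 2.57], [-1.31, 4.45], [0, 2.66], [-2.55, 2.55]. Speed limits (rad/s): [2.57, 2.57, 3.14, 3.14, 3.14, 3.14].

INTERFACE

Orientations are given as a rotation vector (axis times angle).
In Python, from workcell import status, vision, job, bot gives the robot as it stands.
- The arm moves only by the tool apply_moves, never from a script. Its argument "deltas" is a list of rows, each a list of 7 numbers: the shift along the tool's x, y, z in m, then the turn, a rotation vector about the tool's x, y, z in rad, then the closure, from 0 (fully open) to 1 (shut). In form: [[x, y, z, rx, ry, rz, jaw], ...]. A call has 1 to 8 rows; each row is the pose to reach, as a shift and turn from the pose commanded when the call began, along the tool's axes at that moment; what a row does not reach only later rows make up. A row lasts 1/12 s, in which the tool goes at most 41.7 mm and 7.16 degrees, less where a joint would pass 70% of its speed; a pose out of reach is approached as far as the arm can. A call with a gripper value outside its range is refused whole. The fingers move at their own pace and stop on an object; "squeeze" is the grip in N (left out, the last holds). Time passes only in rows, so rows that repeat a pose let the fingers close. It gives the time, the measured TCP pose, the force and the opening at its end, in the units of the state.
- status.read_state(): the state, without advancing time (a new reading comes with each control period).
- vision.read_camera(name): name is "scene" or "top" or "wrist"; returns the picture (384x512x3 uint8, red, green, blue); there is no depth.
- vision.get_calibration(name): a dict with "fov_y" (degrees; the focal length in pixels is half the picture's height over the tangent of half this angle, whatever the lens; pixels are square), "cx", "cy" (the principal point, pixels), "R" (3x3) and "t" (3): a world point X has camera coordinates R X + t; the wrist camera has in their place "tool_from_camera" (4x4, takes a point from camera to tool coordinates, whose origin is the TCP and whose axes are the flange's). Camera axes: x right, y down, z forward; pixel columns grow to the right and rows downward; lengths in m; the calibration is good to about 2 mm. A picture is of the moment at which its call begins: read the wrist's pose just before it. get_calibration takes no time and is no camera call.
- job.finish_job(): hands the job in, once; it reports no verdict.
The state is a dict: "time": time; "q": joint angles; "joint_vel": joint speeds; "joint_torque": joint torques, N m; "tool_pos": TCP position; "tcp_rot": TCP orientation; "wrist_force": force on the tool from outside, world axes, zero at the start; "torque": the same for the moment, N m; "width": opening from 0.0 (shut) to 1.0 (fully open).
Only numpy, scipy, OpenCV 4.12 (cv2) and the standard library are available. Lean on these libraries where they do the work, as an engineer would, in place of code of your own. Each camera call takes 0.05 s, during which the arm holds its last target. There are 200 camera calls.

## Working session

There is one attempt and no reset: what is moved stays moved. The work goes in short steps, Python scripts to look and compute and a tool call to move; the robot and the scene stay as the last step left them, time stands still between calls to the robot, and variables do not carry over. Pictures are saved under pics/ and viewed, about 8 in all and at most 12, crops included, and the job is handed in when it is done.

Besides the shell and the picture viewer there is one more tool, called after ">>>" as name([rows], argument=value, ...), one row to a line, values as JSON. apply_moves: Moves the arm, as the interface text tells. Its arguments: {"type":"object","properties":{"deltas":{"type":"array","items":{"type":"array","items":{"type":"number"}}},"squeeze":{"type":"number"}},"required":["deltas"]}

```bash
ls; mkdir -p pics
python3 - <<'E'
from workcell import status, vision, bot
import cv2,numpy as np
s=status.read_state();print(s, bot.tcp_to_grasp)
for n in ("scene","top","wrist"):
    c=vision.get_calibration(n);print(n,c)
for n in ("scene","top"):
    im=vision.read_camera(n);cv2.imwrite(f"pics/{n}0.png",cv2.resize(im[:,:,::-1],(800,600),interpolation=cv2.INTER_CUBIC)); np.save(f"{n}0.npy",im)
E
```

```text
pics
{'time': 0.0, 'q': array([ 1.27004625e+00,  2.64762346e-01,  1.60538401e+00,  2.32802013e-05,
        1.27367815e+00, -3.68912493e-02]), 'joint_vel': array([-0.00069251, -0.001438  ,  0.00180571, -0.00055246, -0.00025635,
        0.000649  ]), 'joint_torque': array([ 1.36259066e-03, -5.15119600e+01, -3.67311859e+01,  2.90738535e-04,
        1.29206452e-02,  2.06574470e-05]), 'tool_pos': array([0.17581792, 0.65094566, 0.22995041]), 'tcp_rot': array([-0.41322539, -3.11389522,  0.00344965]), 'wrist_force': array([-0.7356432 ,  0.78774468,  0.11616327]), 'torque': array([ 0.04520206, -0.03225635, -0.07233502]), 'width': 1.0002281517860925} -0.0187
scene {'fov_y': 52.73476075986222, 'cx': 253.34029614451575, 'cy': 190.1551189866101, 'R': array([[-0.13377542,  0.9908727 ,  0.01659601],
       [ 0.77961976,  0.11556356, -0.61549824],
       [-0.6117983 , -0.06939995, -0.78796351]]), 't': array([ 0.11495191, -0.36903937,  1.77871113])}
top {'fov_y': 55.66683916524568, 'cx': 253.01704123848452, 'cy': 187.7973102946124, 'R': array([[ 0.01550249, -0.99986208, -0.00595747],
       [-0.98838777, -0.01442329, -0.15126661],
       [ 0.15115982,  0.0082333 , -0.98847505]]), 't': array([-0.03243124,  0.55194462,  1.03732179])}
wrist {'fov_y': 71.1215168063364, 'cx': 257.01330646757486, 'cy': 186.02672876776987, 'tool_from_camera': array([[ 7.69020925e-04, -9.45972964e-01, -3.24244600e-01,
         8.48281547e-02],
       [ 9.99999071e-01,  3.62542841e-04,  1.31402184e-03,
         1.60126442e-03],
       [-1.12547657e-03, -3.24245309e-01,  9.45972364e-01,
        -1.43334022e-01],
       [ 0.00000000e+00,  0.00000000e+00,  0.00000000e+00,
         1.00000000e+00]])}
```

View pics/scene0.png

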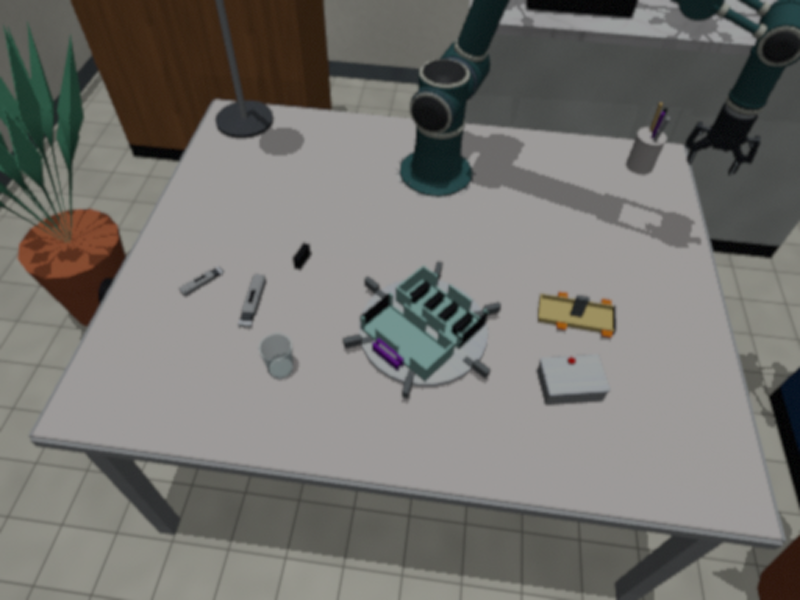

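View pics/top0.png

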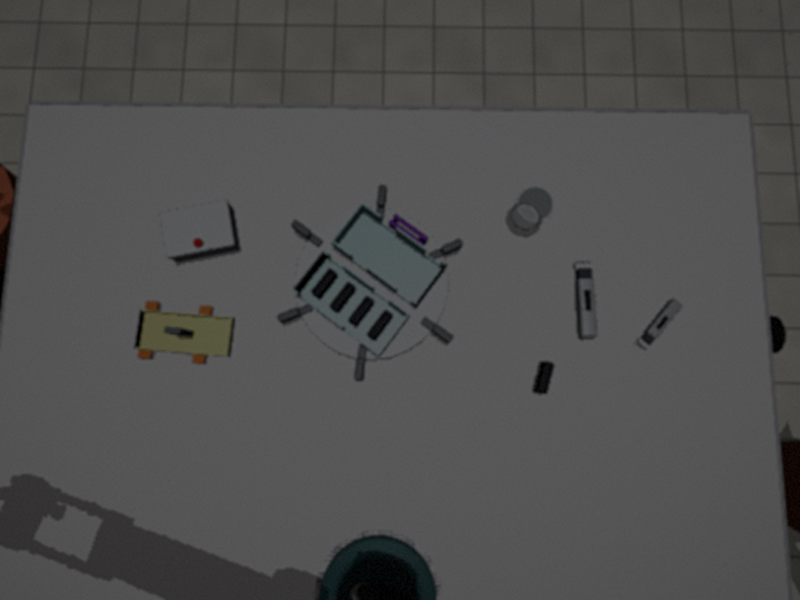

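Top view at 800x600:
- The carousel centre is at about (371,281), with the purple clip at (408,230), so it faces away from the robot. Tabs are at (381,197), (305,232), (294,314), (360,365), (438,330) and (447,248).
- The loose tray is at (185,332), with its black end on the left. The comb is at (543,377), the cup at (523,215) and the steel box at (200,232).
- There are two clippers, at (585,300) and (659,323). The first is larger, so it should be the one meant.

I'll measure now and confirm the clipper in a crop.

```bash
cat > h.py <<'E'
import numpy as np,cv2
from scipy.spatial.transform import Rotation as Ro
from scipy.optimize import least_squares
from workcell import status,vision
def cal(n):
    c=vision.get_calibration(n);f=192/np.tan(np.radians(c["fov_y"]/2))
    if n=="wrist":
        s=status.read_state();T=np.eye(4);T[:3,:3]=Ro.from_rotvec(s["tcp_rot"]).as_matrix();T[:3,3]=s["tool_pos"]
        M=np.linalg.inv(T@c["tool_from_camera"]);R,t=M[:3,:3],M[:3,3]
    else: R,t=np.array(c["R"]),np.array(c["t"])
    return f,c["cx"],c["cy"],R,t
def proj(C,X):
    f,cx,cy,R,t=C;p=np.atleast_2d(X)@R.T+t;return np.c_[f*p[:,0]/p[:,2]+cx,f*p[:,1]/p[:,2]+cy]
def unp(C,uv,z):
    f,cx,cy,R,t=C;uv=np.atleast_2d(np.array(uv,float))
    d=np.c_[(uv[:,0]-cx)/f,(uv[:,1]-cy)/f,np.ones(len(uv))]@R;o=-R.T@t
    return o+d*((z-o[2])/d[:,2])[:,None]
def mask(im,lo,hi):
    return cv2.inRange(cv2.cvtColor(im,cv2.COLOR_RGB2HSV),np.array(lo),np.array(hi))
def blobs(m,amin=8):
    n,l,st,c=cv2.connectedComponentsWithStats(m);return [(c[i],st[i,4],l==i) for i in range(1,n) if st[i,4]>=amin]
def yaw(): # tool y axis angle, deg
    y=Ro.from_rotvec(status.read_state()["tcp_rot"]).as_matrix()[:,1];return np.degrees(np.arctan2(y[1],y[0]))
E
python3 - <<'E'
from h import *
k=1.5625
T=cal("top");im=np.load("top0.npy")
p=np.array([(381,197),(305,232),(294,314),(360,365),(438,330),(447,248)])/k
w=unp(T,p,.05)
def f(v,w=w): # tab mid at r .169
    a=v[2]+np.radians(60)*np.arange(6); return (w[:,:2]-v[:2]-.169*np.c_[np.cos(a),np.sin(a)]).ravel()
a0=np.arctan2(*(w[0,:2]-w[:,:2].mean(0))[::-1])
r=least_squares(f,[*w[:,:2].mean(0),a0]);print("hub",r.x[:2],"tab0 ang",np.degrees(r.x[2]),"rms",np.sqrt((r.fun**2).mean()))
for nm,lo,hi,z in(("purple",(135,100,20),(165,255,255),.06),("orange",(5,150,40),(15,255,255),.02),("yellow",(20,60,40),(32,255,255),.02)):
    for c,a,_ in blobs(mask(im,lo,hi)): print(nm,c*k,a,unp(T,c,z)[0].round(4))
for nm,q,z in(("clipper",[(585,300),(583,263),(587,338)],.026),("small",[(659,323),(680,300),(641,347)],.02),("comb",[(543,377),(546,363),(540,391)],.042),("fin",[(179,332),(166,330),(193,333)],.075),("cupbase",[(540,202)],.0),("tray",[(136,330),(233,335)],.02)):
    print(nm,unp(T,np.array(q)/k,z)[:,:2].round(4).tolist())
u=im[140:270,320:460,::-1];u=cv2.convertScaleAbs(u,alpha=2)
cv2.imwrite("pics/crop1.png",cv2.resize(u,None,fx=4.5,fy=4.5,interpolation=cv2.INTER_CUBIC))
E
```

```text
hub [0.57606847 0.02261976] tab0 ang -5.676873063057759 rms 0.007153403296451321
purple [407.03125    227.30902778] 90 [ 0.6771 -0.0445  0.06  ]
orange [  4.42811265 197.98048419] 253 [0.7372 0.76   0.02  ]
orange [151.45474138 305.33405172] 29 [0.5255 0.4481 0.02  ]
orange [204.53629032 309.77822581] 31 [0.5184 0.3445 0.02  ]
orange [144.38344595 353.20945946] 37 [0.4331 0.4542 0.02  ]
orange [198.4375 357.8125] 35 [0.4259 0.35   0.02  ]
yellow [185.70912565 332.74258949] 1341 [0.4734 0.3778 0.02  ]
clipper [[0.5474, -0.3884], [0.6198, -0.387], [0.4744, -0.3896]]
small [[0.5057, -0.5304], [0.5509, -0.5732], [0.4593, -0.4937]]
comb [[0.3996, -0.3004], [0.4255, -0.3066], [0.3739, -0.2942]]
fin [[0.4703, 0.3694], [0.4736, 0.3935], [0.4689, 0.3437]]
cupbase [[0.7499, -0.3132]]
tray [[0.4772, 0.4741], [0.4704, 0.2865]]
```

View pics/crop1.png

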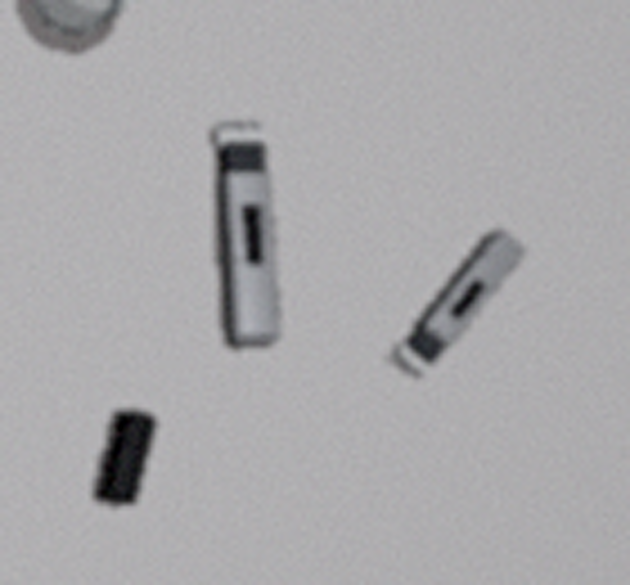

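Crop: the left clipper (crop 245,235) is about 150 mm long, against about 120 mm for the right one (crop 455,305). The left one is therefore the chrome clipper meant. I'll turn the carousel by caging one tab between the fingers and following the arc. First I need a row planner.

```bash
cat > plan.py <<'E'
from h import *
def plan(wps,start=None,reset=True):
    """wps: (x,y,z,yaw_deg,jaw,nrows[,arc centre]) -> prints rows by calls of 8, tool frame of call start"""
    s=status.read_state();P=np.array(start[:3]) if start else s["tool_pos"];R0=None if start else Ro.from_rotvec(s["tcp_rot"]).as_matrix()
    mk=lambda a:np.array([[np.cos(a+np.pi/2),np.cos(a),0],[np.sin(a+np.pi/2),np.sin(a),0],[0,0,-1.]])
    a0=np.radians(start[3]) if start else np.arctan2(R0[1,1],R0[0,1])
    if R0 is None:R0=mk(a0)
    poses=[];p,a=P,a0
    for w in wps:
        q=np.array(w[:3]);b=np.radians(w[3])
        for i in range(1,w[5]+1):
            k=i/w[5];ak=a+k*(b-a)
            if len(w)>6:
                c=np.array(w[6]);u=p[:2]-c;th=k*(b-a)
                xy=c+[u[0]*np.cos(th)-u[1]*np.sin(th),u[0]*np.sin(th)+u[1]*np.cos(th)]
                pk=np.r_[xy,p[2]+k*(q[2]-p[2])]
            else: pk=p+k*(q-p)
            poses.append((pk,ak,w[4]))
        p,a=poses[-1][0],b
    B,RB=P,R0
    for i in range(0,len(poses),8):
        rows=[]
        for pk,ak,j in poses[i:i+8]:
            d=RB.T@(pk-B);rv=Ro.from_matrix(RB.T@mk(ak)).as_rotvec()
            rows.append("["+",".join(f"{v:.3f}".rstrip('0').rstrip('.') or '0' for v in [*d,*rv,j])+"]")
        print("["+",".join(rows).replace("-0,","0,")+"]\n");B=poses[min(i+7,len(poses)-1)][0];RB=mk(poses[min(i+7,len(poses)-1)][1])
E
python3 - <<'E'
from plan import *
plan([(.506,.18,.16,24.3,.4,20)])
E
```

```text
[[-0.022,-0.018,0.004,-0.002,0,0.044,0.4],[-0.044,-0.037,0.007,-0.002,0,0.088,0.4],[-0.066,-0.055,0.011,-0.002,0,0.132,0.4],[-0.088,-0.074,0.014,-0.002,0,0.177,0.4],[-0.11,-0.092,0.018,-0.002,0,0.221,0.4],[-0.132,-0.111,0.021,-0.002,0,0.265,0.4],[-0.155,-0.129,0.025,-0.002,0,0.309,0.4],[-0.177,-0.147,0.028,-0.002,0,0.353,0.4]]

[[-0.027,-0.01,0.004,0,0,0.044,0.4],[-0.054,-0.019,0.007,0,0,0.088,0.4],[-0.081,-0.029,0.011,0,0,0.132,0.4],[-0.108,-0.039,0.014,0,0,0.177,0.4],[-0.135,-0.048,0.018,0,0,0.221,0.4],[-0.163,-0.058,0.021,0,0,0.265,0.4],[-0.19,-0.068,0.025,0,0,0.309,0.4],[-0.217,-0.077,0.028,0,0,0.353,0.4]]

[[-0.029,0,0.004,0,0,0.044,0.4],[-0.058,0.001,0.007,0,0,0.088,0.4],[-0.086,0.001,0.011,0,0,0.132,0.4],[-0.115,0.001,0.014,0,0,0.177,0.4]]
```

>>> apply_moves([
  [-0.022, -0.018, 0.004, 0, 0, 0.044, 0.4],
  [-0.044, -0.037, 0.007, 0, 0, 0.088, 0.4],
  [-0.066, -0.055, 0.011, 0, 0, 0.132, 0.4],
  [-0.088, -0.074, 0.014, 0, 0, 0.177, 0.4],
  [-0.11, -0.092, 0.018, 0, 0, 0.221, 0.4],
  [-0.132, -0.111, 0.021, 0, 0, 0.265, 0.4],
  [-0.155, -0.129, 0.025, 0, 0, 0.309, 0.4],
  [-0.177, -0.147, 0.028, 0, 0, 0.353, 0.4],
])

```text
time: 0.77
tool_pos: [0.3089, 0.4619, 0.2024]
tcp_rot: [-0.956, -2.992, 0.002]
wrist_force: [0.2, -0.8, -0.7]
width: 0.603
```

>>> apply_moves([
  [-0.027, -0.01, 0.004, 0, 0, 0.044, 0.4],
  [-0.054, -0.019, 0.007, 0, 0, 0.088, 0.4],
  [-0.081, -0.029, 0.011, 0, 0, 0.132, 0.4],
  [-0.108, -0.039, 0.014, 0, 0, 0.177, 0.4],
  [-0.135, -0.048, 0.018, 0, 0, 0.221, 0.4],
  [-0.163, -0.058, 0.021, 0, 0, 0.265, 0.4],
  [-0.19, -0.068, 0.025, 0, 0, 0.309, 0.4],
  [-0.217, -0.077, 0.028, 0, 0, 0.353, 0.4],
])

```text
time: 1.43
tool_pos: [0.4411, 0.2736, 0.1745]
tcp_rot: [-1.467, -2.777, 0.002]
wrist_force: [0.4, 0.7, -0.3]
width: 0.602
```

>>> apply_moves([
  [-0.029, 0, 0.004, 0, 0, 0.044, 0.4],
  [-0.058, 0.001, 0.007, 0, 0, 0.088, 0.4],
  [-0.086, 0.001, 0.011, 0, 0, 0.132, 0.4],
  [-0.115, 0.001, 0.014, 0, 0, 0.177, 0.4],
  [-0.115, 0.001, 0.014, 0, 0, 0.177, 0.4],
])

```text
time: 1.85
tool_pos: [0.5086, 0.1771, 0.1603]
tcp_rot: [1.71, 2.634, -0.003]
wrist_force: [-0.5, -0.2, 0.9]
width: 0.599
```

Run:
```python
from h import *
s=status.read_state();print(s["time"],s["tool_pos"],s["tcp_rot"],yaw(),s["width"])
C=cal("wrist");im=vision.read_camera("wrist");np.save("w1.npy",im)
print(proj(C,[[.576,.0226,.026],[.506,.18,.05]]))
cv2.imwrite("pics/w1.png",cv2.resize(im[:,:,::-1],(800,600)))
```

```text
1.85 [0.50861503 0.17712379 0.16026472] [ 1.71029161  2.63387691 -0.00313167] 24.00508133136193 0.5993884655722647
[[255.75564521 303.05115034]
 [255.59949093 181.28029977]]
```

View pics/w1.png

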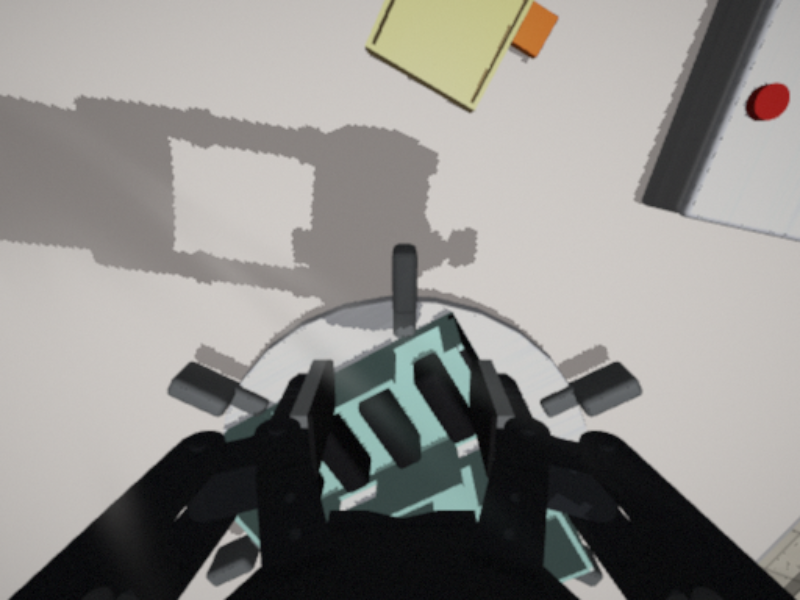

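Wrist view at 800x600: the target tab is centred at u≈404, rows 243–333, nearly aligned with the jaws. Its neighbours' outer ends are at (178,376) and (631,375). I'll refine the hub and angle from these.

Run:
```python
from plan import *
k=1.5625
C=cal("wrist")
w=unp(C,np.array([(178,376),(404,244),(631,375)])/k,.05)[:,:2];print(w)
def f(v):
    a=v[2]+np.radians(60)*np.array([1,0,-1]);return (w-v[:2]-.19*np.c_[np.cos(a),np.sin(a)]).ravel()
r=least_squares(f,[.576,.0226,2.]);h=r.x[:2];t=np.degrees(r.x[2]);print("hub",h,"tab",t,r.fun.round(4))
# average with top estimate
```

```text
[[0.3931943  0.05844376]
 [0.49701636 0.20614094]
 [0.67667576 0.18636678]]
hub [0.57441115 0.03486847] tab 114.29529744100108 [ 0.0078  0.0047  0.0008 -0.0019 -0.0086 -0.0028]
```

Run:
```python
from plan import *
plan([(.5075,.181,.022,24.3,.4,5),(.5075,.181,.022,24.3,.74,3)])
print('---');plan([(0,0,.022,-120,.74,32,(.576,.0226))],start=(.5075,.181,.022,24.3))
```

```text
[[0,0,0.028,-0.001,0,-0.001,0.4],[0.001,0,0.055,-0.001,0,-0.002,0.4],[0.001,0.001,0.083,-0.001,0,-0.002,0.4],[0.002,0.001,0.111,-0.001,0,-0.003,0.4],[0.002,0.001,0.138,-0.001,0,-0.004,0.4],[0.002,0.001,0.138,-0.001,0,-0.004,0.74],[0.002,0.001,0.138,-0.001,0,-0.004,0.74],[0.002,0.001,0.138,-0.001,0,-0.004,0.74]]

---
[[-0.001,0.014,0,0,0,0.079,0.74],[-0.003,0.027,0,0,0,0.157,0.74],[-0.005,0.04,0,0,0,0.236,0.74],[-0.009,0.053,0,0,0,0.315,0.74],[-0.014,0.066,0,0,0,0.394,0.74],[-0.02,0.078,0,0,0,0.472,0.74],[-0.027,0.09,0,0,0,0.551,0.74],[-0.035,0.101,0,0,0,0.63,0.74]]

[[-0.001,0.014,0,0,0,0.079,0.74],[-0.003,0.027,0,0,0,0.157,0.74],[-0.005,0.04,0,0,0,0.236,0.74],[-0.009,0.053,0,0,0,0.315,0.74],[-0.014,0.066,0,0,0,0.394,0.74],[-0.02,0.078,0,0,0,0.472,0.74],[-0.027,0.09,0,0,0,0.551,0.74],[-0.035,0.101,0,0,0,0.63,0.74]]

[[-0.001,0.014,0,0,0,0.079,0.74],[-0.003,0.027,0,0,0,0.157,0.74],[-0.005,0.04,0,0,0,0.236,0.74],[-0.009,0.053,0,0,0,0.315,0.74],[-0.014,0.066,0,0,0,0.394,0.74],[-0.02,0.078,0,0,0,0.472,0.74],[-0.027,0.09,0,0,0,0.551,0.74],[-0.035,0.101,0,0,0,0.63,0.74]]

[[-0.001,0.014,0,0,0,0.079,0.74],[-0.003,0.027,0,0,0,0.157,0.74],[-0.005,0.04,0,0,0,0.236,0.74],[-0.009,0.053,0,0,0,0.315,0.74],[-0.014,0.066,0,0,0,0.394,0.74],[-0.02,0.078,0,0,0,0.472,0.74],[-0.027,0.09,0,0,0,0.551,0.74],[-0.035,0.101,0,0,0,0.63,0.74]]
```

Lower, cage, and do the first quarter of the arc to check it tracks.

>>> apply_moves([
  [0, 0, 0.028, 0, 0, -0.001, 0.4],
  [0.001, 0, 0.055, 0, 0, -0.002, 0.4],
  [0.001, 0.001, 0.083, 0, 0, -0.002, 0.4],
  [0.002, 0.001, 0.111, 0, 0, -0.003, 0.4],
  [0.002, 0.001, 0.138, 0, 0, -0.004, 0.4],
  [0.002, 0.001, 0.138, 0, 0, -0.004, 0.74],
  [0.002, 0.001, 0.138, 0, 0, -0.004, 0.74],
  [0.002, 0.001, 0.138, 0, 0, -0.004, 0.74],
], squeeze=20)

```text
time: 2.57
tool_pos: [0.5075, 0.184, 0.0244]
tcp_rot: [1.698, 2.643, 0.002]
wrist_force: [0.5, 1.4, 0.2]
width: 0.26
```

>>> apply_moves([
  [-0.001, 0.014, 0, 0, 0, 0.079, 0.74],
  [-0.003, 0.027, 0, 0, 0, 0.157, 0.74],
  [-0.005, 0.04, 0, 0, 0, 0.236, 0.74],
  [-0.009, 0.053, 0, 0, 0, 0.315, 0.74],
  [-0.014, 0.066, 0, 0, 0, 0.394, 0.74],
  [-0.02, 0.078, 0, 0, 0, 0.472, 0.74],
  [-0.027, 0.09, 0, 0, 0, 0.551, 0.74],
  [-0.035, 0.101, 0, 0, 0, 0.63, 0.74],
])

```text
time: 3.23
tool_pos: [0.6134, 0.1947, 0.025]
tcp_rot: [-2.436, -1.981, -0.001]
wrist_force: [-4.0, 2.9, -2.6]
width: 0.259
```

Run:
```python
from h import *
s=status.read_state();print(s["time"],s["tool_pos"],yaw(),s["width"],s["wrist_force"])
T=cal("top");im=vision.read_camera("top")
for c,a,_ in blobs(mask(im,(135,100,20),(165,255,255))): 
    w=unp(T,c,.06)[0];print(c,a,w,np.degrees(np.arctan2(w[1]-.0226,w[0]-.576)))
```

```text
3.2333 [0.61339842 0.19470685 0.02501264] -11.782167634912948 0.2592592527472221 [-4.04515106  2.88386823 -2.55142025]
[275.19327731 165.80672269] 119 [ 0.61602891 -0.08852733  0.06      ] -70.19059538782912
```

It's tracking. Continue.

>>> apply_moves([
  [-0.001, 0.014, 0, 0, 0, 0.079, 0.74],
  [-0.003, 0.027, 0, 0, 0, 0.157, 0.74],
  [-0.005, 0.04, 0, 0, 0, 0.236, 0.74],
  [-0.009, 0.053, 0, 0, 0, 0.315, 0.74],
  [-0.014, 0.066, 0, 0, 0, 0.394, 0.74],
  [-0.02, 0.078, 0, 0, 0, 0.472, 0.74],
  [-0.027, 0.09, 0, 0, 0, 0.551, 0.74],
  [-0.035, 0.101, 0, 0, 0, 0.63, 0.74],
])

```text
time: 3.95
tool_pos: [0.7066, 0.1406, 0.0258]
tcp_rot: [-2.929, -1.131, -0.006]
wrist_force: [-0.6, 4.7, -0.7]
width: 0.263
```

>>> apply_moves([
  [-0.001, 0.014, 0, 0, 0, 0.079, 0.74],
  [-0.003, 0.027, 0, 0, 0, 0.157, 0.74],
  [-0.005, 0.04, 0, 0, 0, 0.236, 0.74],
  [-0.009, 0.053, 0, 0, 0, 0.315, 0.74],
  [-0.014, 0.066, 0, 0, 0, 0.394, 0.74],
  [-0.02, 0.078, 0, 0, 0, 0.472, 0.74],
  [-0.027, 0.09, 0, 0, 0, 0.551, 0.74],
  [-0.035, 0.101, 0, 0, 0, 0.63, 0.74],
])

```text
time: 4.62
tool_pos: [0.7498, 0.0419, 0.0263]
tcp_rot: [-3.135, -0.168, -0.009]
wrist_force: [2.3, 4.7, -1.6]
width: 0.259
```

>>> apply_moves([
  [-0.001, 0.014, 0, 0, 0, 0.079, 0.74],
  [-0.003, 0.027, 0, 0, 0, 0.157, 0.74],
  [-0.005, 0.04, 0, 0, 0, 0.236, 0.74],
  [-0.009, 0.053, 0, 0, 0, 0.315, 0.74],
  [-0.014, 0.066, 0, 0, 0, 0.394, 0.74],
  [-0.02, 0.078, 0, 0, 0, 0.472, 0.74],
  [-0.027, 0.09, 0, 0, 0, 0.551, 0.74],
  [-0.027, 0.09, 0, 0, 0, 0.551, 0.74],
])

```text
time: 5.28
tool_pos: [0.7313, -0.0537, 0.0261]
tcp_rot: [3.064, -0.691, 0.006]
wrist_force: [-0.5, -1.0, -0.4]
width: 0.264
```

```bash
cat > ang.py <<'E'
from h import *
s=status.read_state();print(s["time"],s["tool_pos"],yaw(),s["width"],s["wrist_force"])
T=cal("top");im=vision.read_camera("top");np.save("top1.npy",im)
for c,a,_ in blobs(mask(im,(135,100,20),(165,255,255))): 
    w=unp(T,c,.06)[0];print("clip",w,np.degrees(np.arctan2(w[1]-.0226,w[0]-.576)))
# marked-tray bright green floor/rim outline: min-area rect of green region
m=mask(im,(70,25,30),(100,255,255))
for c,a,l in blobs(m,150):
    pts=np.argwhere(l)[:,::-1];w=unp(T,pts,.05)[:,:2].astype(np.float32);print("green",a,w.mean(0),cv2.minAreaRect(w))
u=im[110:260,160:340,::-1];cv2.imwrite("pics/car.png",cv2.resize(cv2.convertScaleAbs(u,alpha=2),None,fx=4,fy=4,interpolation=cv2.INTER_CUBIC))
E
python3 ang.py
```

```text
5.2833 [ 0.7312502  -0.05374701  0.02609347] -115.42994771938515 0.26399969291455366 [-0.51665582 -0.99529569 -0.40534274]
green 1537 [ 0.8963656  -0.06356597] ((0.8902230262756348, -0.06241302192211151), (0.17712609469890594, 0.11613962054252625), 83.2505111694336)
green 8303 [ 0.58854866 -0.01197311] ((0.6027543544769287, 0.006866663694381714), (0.26843687891960144, 0.4941195845603943), 84.11674499511719)
green 389 [0.5183348  0.09915189] ((0.5183429718017578, 0.10518300533294678), (0.04785313457250595, 0.12056463211774826), 78.98143005371094)
green 12478 [0.15117843 0.04434796] ((0.19210368394851685, 0.05705060064792633), (0.35982391238212585, 0.38335296511650085), 1.00932776927948)
green 7446 [0.10315327 0.38610828] ((0.10448305308818817, 0.3841257393360138), (0.27525877952575684, 0.2446213960647583), 80.73663330078125)
```

View pics/car.png

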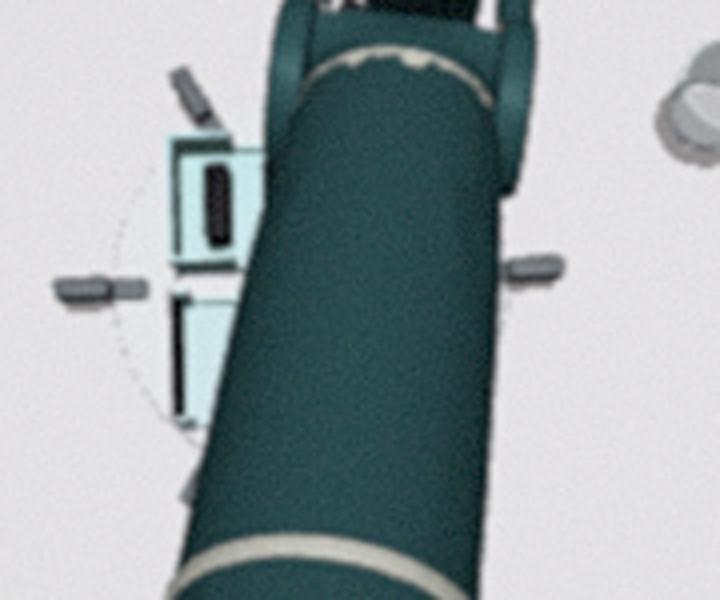

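Top crop: the marked tray is nearest the robot with its black end at +y (crop 180,355). The left and right tabs have outer ends at about (55,290) and (566,267). I'll compute the angle from those.

Run:
```python
from plan import *
T=cal("top")
q=np.array([(55,290),(566,267),(183,68),(100,290),(538,269)])/4+[160,110]
w=unp(T,q,.045)[:,:2];print(w);d=w[0]-w[1];print(np.degrees(np.arctan2(d[1],d[0])),(w[0]+w[1])/2,np.linalg.norm(d))
e=w[3]-w[4];print(np.degrees(np.arctan2(e[1],e[0])))
```

```text
[[ 0.56437214  0.21147225]
 [ 0.58719044 -0.16763936]
 [ 0.73670478  0.12239425]
 [ 0.56485719  0.17802911]
 [ 0.58538148 -0.14685919]]
93.4444133665468 [0.57578129 0.02191644] 0.3797976987839125
93.61476542531692
```

>>> apply_moves([
  [0, 0, 0, 0, 0, 0, 1],
  [0, 0, 0, 0, 0, 0, 1],
  [0, 0.004, 0, 0, 0, 0.024, 1],
  [0, 0.0085, 0, 0, 0, 0.048, 1],
  [0, 0.0124, 0, 0, 0, 0.072, 1],
  [0, 0.0124, 0, 0, 0, 0.072, 1],
  [0, 0.0124, 0, 0, 0, 0.072, 1],
  [0, 0.0124, 0, 0, 0, 0.072, 1],
], squeeze=20)

```text
time: 6.0
tool_pos: [0.7262, -0.0618, 0.0256]
tcp_rot: [-3.038, 0.796, -0.003]
wrist_force: [-1.6, 2.4, 8.0]
width: 0.181
```

>>> apply_moves([
  [0, 0, 0, 0, 0, 0, 0.5],
  [0, 0, 0, 0, 0, 0, 0.5],
  [0, 0, -0.025, 0, 0, 0, 0.5],
  [0, 0, -0.06, 0, 0, 0, 0.4],
  [0, 0, -0.1, 0, 0, 0, 0.3],
  [0, 0, -0.14, 0, 0, 0, 0.3],
  [0, 0, -0.18, 0, 0, 0, 0.3],
  [0, 0, -0.18, 0, 0, 0, 0.3],
])

```text
time: 6.67
tool_pos: [0.7306, -0.0634, 0.2151]
tcp_rot: [-3.037, 0.796, -0.027]
wrist_force: [2.7, -0.7, 1.2]
width: 0.698
```

Run:
```python
from plan import *
print(status.read_state()["tool_pos"],yaw())
plan([(.547,-.388,.2,-86,.3,12)])
```

```text
[ 0.73063604 -0.0634246   0.21511873] -119.38390908949881
[[0,0.031,0.001,-0.006,-0.016,-0.049,0.3],[0,0.062,0.002,-0.006,-0.016,-0.097,0.3],[0,0.093,0.003,-0.005,-0.016,-0.146,0.3],[0,0.124,0.004,-0.005,-0.016,-0.194,0.3],[0,0.155,0.005,-0.004,-0.017,-0.243,0.3],[0,0.187,0.006,-0.004,-0.017,-0.291,0.3],[-0.001,0.218,0.007,-0.004,-0.017,-0.34,0.3],[-0.001,0.249,0.008,-0.003,-0.017,-0.388,0.3]]

[[-0.012,0.029,0.001,0,0,-0.049,0.3],[-0.024,0.057,0.003,0,0,-0.097,0.3],[-0.035,0.086,0.004,0,0,-0.146,0.3],[-0.047,0.115,0.005,0,0,-0.194,0.3]]
```

>>> apply_moves([
  [0, 0.031, 0.001, 0, 0, -0.049, 0.3],
  [0, 0.062, 0.002, 0, 0, -0.097, 0.3],
  [0, 0.093, 0.003, 0, 0, -0.146, 0.3],
  [0, 0.124, 0.004, 0, 0, -0.194, 0.3],
  [0, 0.155, 0.005, 0, 0, -0.243, 0.3],
  [0, 0.187, 0.006, 0, 0, -0.291, 0.3],
  [-0.001, 0.218, 0.007, 0, 0, -0.34, 0.3],
  [-0.001, 0.249, 0.008, 0, 0, -0.388, 0.3],
])

```text
time: 7.33
tool_pos: [0.6007, -0.2803, 0.1946]
tcp_rot: [-3.136, 0.192, 0.001]
wrist_force: [1.5, -0.6, 0.4]
width: 0.698
```

>>> apply_moves([
  [-0.012, 0.029, 0.001, 0, 0, -0.049, 0.3],
  [-0.024, 0.057, 0.003, 0, 0, -0.097, 0.3],
  [-0.035, 0.086, 0.004, 0, 0, -0.146, 0.3],
  [-0.047, 0.115, 0.005, 0, 0, -0.194, 0.3],
  [-0.047, 0.115, 0.005, 0, 0, -0.194, 0.3],
  [-0.047, 0.115, 0.005, 0, 0, -0.194, 0.3],
])

```text
time: 7.83
tool_pos: [0.5396, -0.3888, 0.1895]
tcp_rot: [-3.139, -0.102, 0.001]
wrist_force: [-0.1, 0.8, 0.2]
width: 0.701
```

```bash
cat > two.py <<'E'
from h import *
import sys
n=sys.argv[1];s=status.read_state();print(s["time"],s["tool_pos"],s["tcp_rot"],yaw())
a=vision.read_camera("wrist");t=vision.read_camera("top");np.save(f"w{n}.npy",a);np.save(f"t{n}.npy",t)
u=cv2.convertScaleAbs(t[110:260,150:350,::-1],alpha=2)
o=np.vstack([cv2.resize(u,(400,300),interpolation=cv2.INTER_CUBIC),cv2.resize(a[:,:,::-1],(400,300),interpolation=cv2.INTER_AREA)])
o=np.hstack([cv2.resize(u,(400,300),interpolation=cv2.INTER_CUBIC),cv2.resize(a[:,:,::-1],(400,300),interpolation=cv2.INTER_AREA)])
cv2.imwrite(f"pics/two{n}.png",o)
E
python3 two.py 2
```

```text
7.8333 [ 0.53963644 -0.38877351  0.18954822] [-3.13933006e+00 -1.02171009e-01  9.23924687e-04] -86.2718885056648
```

View pics/two2.png

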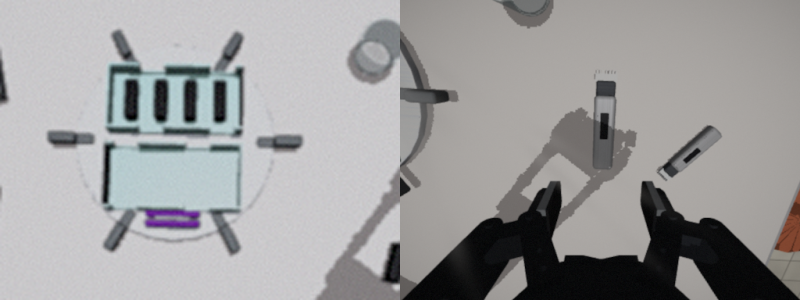

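Left: the carousel looks almost square to the robot. Right: the large clipper runs from its head at (605,70) to its tail at (603,168). I'll measure both.

```bash
cat > car.py <<'E'
from h import *
def car(im,z=.045):
    T=cal("top");g=im.max(2).astype(float)
    vv,uu=np.mgrid[90:290,130:370];w=unp(T,np.c_[uu.ravel(),vv.ravel()],z)[:,:2]
    gv=g[90:290,130:370].ravel()
    def img(X):
        p=proj(T,np.c_[X,np.full(len(X),z)]).astype(np.float32);return cv2.remap(g.astype(np.float32),p[:,0][None],p[:,1][None],cv2.INTER_LINEAR)[0]
    best=None
    rr,tt=np.meshgrid(np.linspace(.16,.187,10),np.linspace(-.006,.006,7));rr,tt=rr.ravel(),tt.ravel()
    def cost(v):
        s=0
        for k in range(6):
            a=v[2]+np.radians(60)*k;X=v[:2]+np.c_[rr*np.cos(a)-tt*np.sin(a),rr*np.sin(a)+tt*np.cos(a)];s+=img(X).mean()
        return s
    from scipy.optimize import minimize
    r=minimize(cost,[.5758,.0219,np.radians(-30)],method="Nelder-Mead",options=dict(initial_simplex=[[.5758,.0219,-.52],[.579,.0219,-.52],[.5758,.025,-.52],[.5758,.0219,-.55]],xatol=1e-4,fatol=.01))
    return r.x[:2],np.degrees(r.x[2]),r.fun
if __name__=="__main__":
    import sys
    im=np.load(sys.argv[1]);print(car(im));T=cal("top")
    for c,a,_ in blobs(mask(im,(135,100,20),(165,255,255))): print("clip",unp(T,c,.06)[0])
E
python3 car.py t2.npy
python3 - <<'E'
from h import *
C=cal("wrist");k=.78125
q=np.array([(605-400,70),(603-400,168),(605-400,95),(596-400,120),(616-400,120),(594-400,165),(612.5-400,165)])/k
print(unp(C,q,.024)[:,:2].round(4))
im=np.load("w2.npy");g=im[60:240,220:320].max(2)
cv2.imwrite("pics/clip2.png",cv2.resize(im[70:240,200:320,::-1],None,fx=3.5,fy=3.5,interpolation=cv2.INTER_CUBIC))
E
```

```text
(array([0.57427648, 0.02349796]), np.float64(-30.26971002408696), np.float64(304.1999206542969))
clip [0.46578509 0.02624125 0.06      ]
clip [0.45167442 0.02489206 0.06      ]
[[ 0.6284 -0.3845]
 [ 0.4794 -0.3924]
 [ 0.5946 -0.387 ]
 [ 0.5573 -0.3763]
 [ 0.5594 -0.4062]
 [ 0.4837 -0.3776]
 [ 0.4858 -0.4073]]
```

Carousel is at -30.3° against the wanted -30°, so it faces squarely. Clipper centre is about (0.554,-0.390) with its axis at about +2°.

Run:
```python
from plan import *
plan([(.554,-.3895,.03,-88,.3,6),(.554,-.3895,.004,-88,.3,2)])
print('---');plan([(.554,-.3895,.15,-88,.9,5),(.517,.0225,.15,0,.9,17),(.517,.0225,.15,0,.9,2)],start=(.554,-.3895,.004,-88))
```

```text
[[0.002,0.001,0.027,-0.001,0,0.005,0.3],[0.004,0.001,0.053,-0.001,0,0.011,0.3],[0.006,0.002,0.08,-0.001,0,0.016,0.3],[0.009,0.002,0.107,-0.001,0,0.022,0.3],[0.011,0.003,0.133,-0.001,0,0.027,0.3],[0.013,0.004,0.16,-0.001,0,0.033,0.3],[0.013,0.004,0.173,-0.001,0,0.033,0.3],[0.013,0.004,0.186,-0.001,0,0.033,0.3]]

---
[[0,0,-0.029,0,0,0,0.9],[0,0,-0.058,0,0,0,0.9],[0,0,-0.088,0,0,0,0.9],[0,0,-0.117,0,0,0,0.9],[0,0,-0.146,0,0,0,0.9],[-0.001,-0.024,-0.146,0,0,-0.09,0.9],[-0.003,-0.049,-0.146,0,0,-0.181,0.9],[-0.004,-0.073,-0.146,0,0,-0.271,0.9]]

[[0.005,-0.024,0,0,0,-0.09,0.9],[0.01,-0.048,0,0,0,-0.181,0.9],[0.016,-0.071,0,0,0,-0.271,0.9],[0.021,-0.095,0,0,0,-0.361,0.9],[0.026,-0.119,0,0,0,-0.452,0.9],[0.031,-0.143,0,0,0,-0.542,0.9],[0.037,-0.166,0,0,0,-0.632,0.9],[0.042,-0.19,0,0,0,-0.723,0.9]]

[[0.02,-0.014,0,0,0,-0.09,0.9],[0.039,-0.029,0,0,0,-0.181,0.9],[0.059,-0.043,0,0,0,-0.271,0.9],[0.079,-0.057,0,0,0,-0.361,0.9],[0.098,-0.072,0,0,0,-0.452,0.9],[0.118,-0.086,0,0,0,-0.542,0.9],[0.118,-0.086,0,0,0,-0.542,0.9],[0.118,-0.086,0,0,0,-0.542,0.9]]
```

>>> apply_moves([
  [0.002, 0.001, 0.027, 0, 0, 0.005, 0.3],
  [0.004, 0.001, 0.053, 0, 0, 0.011, 0.3],
  [0.006, 0.002, 0.08, 0, 0, 0.016, 0.3],
  [0.009, 0.002, 0.107, 0, 0, 0.022, 0.3],
  [0.011, 0.003, 0.133, 0, 0, 0.027, 0.3],
  [0.013, 0.004, 0.16, 0, 0, 0.033, 0.3],
  [0.013, 0.004, 0.173, 0, 0, 0.033, 0.3],
  [0.013, 0.004, 0.185, 0, 0, 0.033, 0.3],
])

```text
time: 8.6
tool_pos: [0.5538, -0.3886, 0.0032]
tcp_rot: [-3.139, -0.058, 0.003]
wrist_force: [-0.6, 0.4, 0.2]
width: 0.697
```

>>> apply_moves([
  [0, 0, 0, 0, 0, 0, 0.3],
  [0, 0, 0, 0, 0, 0, 0.9],
  [0, 0, 0, 0, 0, 0, 0.9],
  [0, 0, 0, 0, 0, 0, 0.9],
  [0, 0, 0, 0, 0, 0, 0.9],
  [0, 0, 0, 0, 0, 0, 0.9],
], squeeze=35)

```text
time: 9.1
tool_pos: [0.5553, -0.3918, 0.0076]
tcp_rot: [3.139, 0.054, 0.005]
wrist_force: [0.8, 0.2, 5.1]
width: 0.367
```

>>> apply_moves([
  [0, 0, -0.02, 0, 0, 0, 0.9],
  [0, 0, -0.05, 0, 0, 0, 0.9],
])

```text
time: 9.27
tool_pos: [0.5505, -0.3883, 0.0515]
tcp_rot: [-3.135, -0.054, 0.011]
wrist_force: [0.7, 0.4, -2.7]
width: 0.367
```

Gripped at 31 mm, which matches the body width. Carry it to the tray.

>>> apply_moves([
  [0, 0, -0.029, 0, 0, 0, 0.9],
  [0, 0, -0.058, 0, 0, 0, 0.9],
  [0, 0, -0.088, 0, 0, 0, 0.9],
  [0, 0, -0.1, 0, 0, 0, 0.9],
  [-0.001, -0.024, -0.1, 0, 0, -0.09, 0.9],
  [-0.003, -0.049, -0.1, 0, 0, -0.181, 0.9],
  [-0.004, -0.073, -0.1, 0, 0, -0.271, 0.9],
])

```text
time: 9.85
tool_pos: [0.5464, -0.3171, 0.1546]
tcp_rot: [-3.103, -0.483, 0.001]
wrist_force: [0.2, 1.0, -1.9]
width: 0.366
```

>>> apply_moves([
  [0.005, -0.024, 0, 0, 0, -0.09, 0.9],
  [0.01, -0.048, 0, 0, 0, -0.181, 0.9],
  [0.016, -0.071, 0, 0, 0, -0.271, 0.9],
  [0.021, -0.095, 0, 0, 0, -0.361, 0.9],
  [0.026, -0.119, 0, 0, 0, -0.452, 0.9],
  [0.031, -0.143, 0, 0, 0, -0.542, 0.9],
  [0.037, -0.166, 0, 0, 0, -0.632, 0.9],
  [0.042, -0.19, 0, 0, 0, -0.723, 0.9],
])

```text
time: 10.52
tool_pos: [0.5292, -0.1228, 0.1541]
tcp_rot: [-2.731, -1.551, 0.002]
wrist_force: [0.2, 0.2, -2.0]
width: 0.362
```

>>> apply_moves([
  [0.02, -0.014, 0, 0, 0, -0.09, 0.9],
  [0.039, -0.029, 0, 0, 0, -0.181, 0.9],
  [0.059, -0.043, 0, 0, 0, -0.271, 0.9],
  [0.079, -0.057, 0, 0, 0, -0.361, 0.9],
  [0.098, -0.072, 0, 0, 0, -0.452, 0.9],
  [0.118, -0.086, 0, 0, 0, -0.542, 0.9],
  [0.118, -0.086, 0, 0, 0, -0.542, 0.9],
  [0.118, -0.086, 0, 0, 0, -0.542, 0.9],
])

```text
time: 11.18
tool_pos: [0.5164, 0.0224, 0.1543]
tcp_rot: [-2.219, -2.223, 0.002]
wrist_force: [0.5, -0.6, -1.5]
width: 0.363
```

Run:
```python
from plan import *
s=status.read_state();print(s["time"],s["tool_pos"],s["tcp_rot"],yaw(),s["width"],s["wrist_force"])
plan([(.517,.0225,.09,0,.9,3),(.517,.0225,.036,0,.9,4)])
im=vision.read_camera("wrist");cv2.imwrite("pics/w3.png",cv2.resize(im[:,:,::-1],(640,480)))
```

```text
11.1833 [0.51639759 0.02237034 0.15428506] [-2.21880833e+00 -2.22262376e+00  2.00136634e-03] 0.09843221438488214 0.362526866774625 [ 0.5489756  -0.58364997 -1.45147153]
[[0,0,0.021,-0.002,0,0.001,0.9],[0,0,0.043,-0.002,0,0.001,0.9],[0,0.001,0.064,-0.002,0,0.002,0.9],[0,0.001,0.078,-0.002,0,0.002,0.9],[0,0.001,0.091,-0.002,0,0.002,0.9],[0,0.001,0.105,-0.002,0,0.002,0.9],[0,0.001,0.118,-0.002,0,0.002,0.9]]
```

View pics/w3.png

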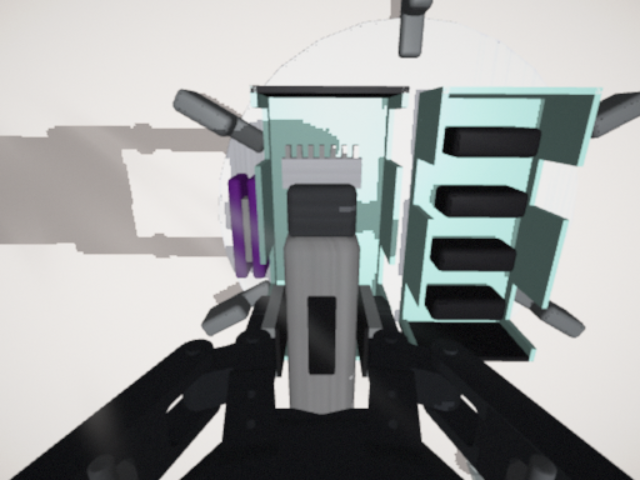

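The clipper hangs lengthwise over the marked tray: tray walls at u=268–387, clipper centre at u=322, so I'll shift about 3 mm toward +x. Then lower and release.

>>> apply_moves([
  [0, 0.003, 0.021, 0, 0, 0, 0.9],
  [0, 0.003, 0.043, 0, 0, 0, 0.9],
  [0, 0.003, 0.064, 0, 0, 0, 0.9],
  [0, 0.003, 0.078, 0, 0, 0, 0.9],
  [0, 0.003, 0.091, 0, 0, 0, 0.9],
  [0, 0.003, 0.105, 0, 0, 0, 0.9],
  [0, 0.003, 0.112, 0, 0, 0, 0.9],
  [0, 0.003, 0.112, 0, 0, 0, 0.9],
])

```text
time: 11.9
tool_pos: [0.5184, 0.0204, 0.041]
tcp_rot: [-2.221, -2.217, 0.005]
wrist_force: [0.3, -0.1, -2.5]
width: 0.368
```

>>> apply_moves([
  [0, 0, 0.003, 0, 0, 0, 0.9],
  [0, 0, 0.006, 0, 0, 0, 0.9],
  [0, 0, 0.006, 0, 0, 0, 0.9],
])

```text
time: 12.15
tool_pos: [0.5212, 0.0211, 0.0378]
tcp_rot: [2.221, 2.22, 0.002]
wrist_force: [-0.1, -0.0, -1.3]
width: 0.366
```

>>> apply_moves([
  [0, 0, 0.003, 0, 0, 0, 0.9],
  [0, 0, 0.003, 0, 0, 0, 0.9],
  [0, 0, 0.003, 0, 0, 0, 0.5],
  [0, 0, 0.003, 0, 0, 0, 0.5],
  [0, 0, 0.002, 0, 0, 0, 0.5],
  [0, 0, -0.02, 0, 0, 0, 0.5],
  [0, 0, -0.05, 0, 0, 0, 0.5],
  [0, 0, -0.09, 0, 0, 0, 0.5],
])

```text
time: 12.82
tool_pos: [0.5176, 0.0215, 0.1253]
tcp_rot: [-2.218, -2.218, 0.007]
wrist_force: [0.7, -0.1, 0.1]
width: 0.5
```

Run:
```python
from plan import *
s=status.read_state();print(s["time"],s["tool_pos"],s["tcp_rot"],yaw(),s["width"],s["wrist_force"])
plan([(.517,.0225,.22,20,.4,3),(.472,.372,.18,176.4,.4,24)])
```

```text
12.8167 [0.5175634  0.0214669  0.12525796] [-2.21792913 -2.21814052  0.00746615] 0.005467184957874917 0.499856447706802 [ 0.71585172 -0.08338245  0.09279788]
[[0,0,-0.032,-0.007,0,-0.116,0.4],[0.001,-0.001,-0.063,-0.007,-0.001,-0.233,0.4],[0.001,-0.001,-0.095,-0.007,-0.001,-0.349,0.4],[0.016,-0.003,-0.093,-0.007,-0.002,-0.463,0.4],[0.03,-0.005,-0.091,-0.007,-0.002,-0.576,0.4],[0.045,-0.007,-0.09,-0.006,-0.002,-0.69,0.4],[0.059,-0.009,-0.088,-0.006,-0.003,-0.804,0.4],[0.074,-0.011,-0.086,-0.006,-0.003,-0.918,0.4]]

[[0.01,0.01,0.002,0,0,-0.114,0.4],[0.021,0.021,0.003,0,0,-0.227,0.4],[0.031,0.031,0.005,0,0,-0.341,0.4],[0.041,0.042,0.007,0,0,-0.455,0.4],[0.052,0.052,0.008,0,0,-0.569,0.4],[0.062,0.063,0.01,0,0,-0.682,0.4],[0.072,0.073,0.012,0,0,-0.796,0.4],[0.083,0.083,0.013,0,0,-0.91,0.4]]

[[-0.002,0.015,0.002,0,0,-0.114,0.4],[-0.004,0.029,0.003,0,0,-0.227,0.4],[-0.006,0.044,0.005,0,0,-0.341,0.4],[-0.008,0.058,0.007,0,0,-0.455,0.4],[-0.009,0.073,0.008,0,0,-0.569,0.4],[-0.011,0.087,0.01,0,0,-0.682,0.4],[-0.013,0.102,0.012,0,0,-0.796,0.4],[-0.015,0.116,0.013,0,0,-0.91,0.4]]

[[-0.013,0.007,0.002,0,0,-0.114,0.4],[-0.025,0.015,0.003,0,0,-0.227,0.4],[-0.038,0.022,0.005,0,0,-0.341,0.4]]
```

>>> apply_moves([
  [0, 0, -0.032, 0, 0, -0.116, 0.4],
  [0.001, -0.001, -0.063, 0, 0, -0.233, 0.4],
  [0.001, -0.001, -0.095, 0, 0, -0.349, 0.4],
  [0.016, -0.003, -0.093, 0, 0, -0.463, 0.4],
  [0.03, -0.005, -0.091, 0, 0, -0.576, 0.4],
  [0.045, -0.007, -0.09, 0, 0, -0.69, 0.4],
  [0.059, -0.009, -0.088, 0, 0, -0.804, 0.4],
  [0.074, -0.011, -0.086, 0, 0, -0.918, 0.4],
])

```text
time: 13.48
tool_pos: [0.5093, 0.096, 0.2134]
tcp_rot: [0.999, 2.978, 0.0]
wrist_force: [0.7, 0.0, -0.7]
width: 0.599
```

>>> apply_moves([
  [0.01, 0.01, 0.002, 0, 0, -0.114, 0.4],
  [0.021, 0.021, 0.003, 0, 0, -0.227, 0.4],
  [0.031, 0.031, 0.005, 0, 0, -0.341, 0.4],
  [0.041, 0.042, 0.007, 0, 0, -0.455, 0.4],
  [0.052, 0.052, 0.008, 0, 0, -0.569, 0.4],
  [0.062, 0.063, 0.01, 0, 0, -0.682, 0.4],
  [0.072, 0.073, 0.012, 0, 0, -0.796, 0.4],
  [0.083, 0.083, 0.013, 0, 0, -0.91, 0.4],
])

```text
time: 14.15
tool_pos: [0.4937, 0.2124, 0.2]
tcp_rot: [0.412, -3.114, 0.0]
wrist_force: [-1.3, -0.3, -1.2]
width: 0.601
```

>>> apply_moves([
  [-0.002, 0.015, 0.002, 0, 0, -0.114, 0.4],
  [-0.004, 0.029, 0.003, 0, 0, -0.227, 0.4],
  [-0.006, 0.044, 0.005, 0, 0, -0.341, 0.4],
  [-0.008, 0.058, 0.007, 0, 0, -0.455, 0.4],
  [-0.009, 0.073, 0.008, 0, 0, -0.569, 0.4],
  [-0.011, 0.087, 0.01, 0, 0, -0.682, 0.4],
  [-0.013, 0.102, 0.012, 0, 0, -0.796, 0.4],
  [-0.015, 0.116, 0.013, 0, 0, -0.91, 0.4],
])

```text
time: 14.82
tool_pos: [0.4785, 0.3285, 0.1869]
tcp_rot: [1.739, -2.616, -0.0]
wrist_force: [0.2, -0.2, -0.7]
width: 0.602
```

>>> apply_moves([
  [-0.013, 0.007, 0.002, 0, 0, -0.114, 0.4],
  [-0.025, 0.015, 0.003, 0, 0, -0.227, 0.4],
  [-0.038, 0.022, 0.005, 0, 0, -0.335, 0.4],
  [-0.038, 0.022, 0.005, 0, 0, -0.335, 0.4],
  [-0.038, 0.022, 0.005, 0, 0, -0.335, 0.4],
  [-0.038, 0.022, 0.005, 0, 0, -0.335, 0.4],
])

```text
time: 15.32
tool_pos: [0.4735, 0.3709, 0.1821]
tcp_rot: [2.142, -2.298, 0.001]
wrist_force: [0.5, -0.5, 0.3]
width: 0.602
```

```bash
python3 two.py 4; python3 car.py t4.npy
python3 - <<'E'
from h import *
print(status.read_state()["q"])
C=cal("wrist");im=np.load("w4.npy");print(proj(C,[[.4745,.382,.075],[.4745,.382,0.06]]))
for c,a,_ in blobs(mask(im,(5,150,40),(15,255,255)),100): print(c,a,unp(C,c,.018)[0])
E
```

```text
15.3167 [0.47346265 0.37091903 0.18211416] [ 2.14152098e+00 -2.29770931e+00  5.10390444e-04] 175.96990905366542
(array([0.57410872, 0.02354577]), np.float64(-30.243815743895034), np.float64(271.15386962890625))
clip [0.46578509 0.02624125 0.06      ]
clip [0.45154292 0.02347217 0.06      ]
[ 6.22701128e-01  1.61487123e-01  1.81955953e+00 -2.90486730e-04
  1.16070217e+00 -2.44834559e+00]
[[256.0677117  192.67394145]
 [256.12063331 187.68999527]]
[215.67383513 149.47670251] 279 [0.51907228 0.34667558 0.018     ]
[296.97627119 149.47457627] 295 [0.42521185 0.35321523 0.018     ]
[293.27192982 229.57894737] 228 [0.43217121 0.45677678 0.018     ]
[220.84357542 229.02793296] 179 [0.52477009 0.44954128 0.018     ]
```

View pics/two4.png

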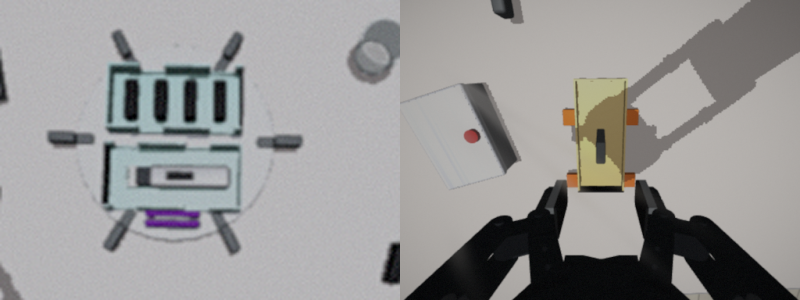

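Left: the clipper lies flat and lengthwise in the marked tray, and the carousel hasn't moved. Right: the loose tray is centred below the gripper with its fin at (600,147). The origin from the lugs is about (0.474,0.383), yaw −3.7°. I'll also refine the bay from the earlier wrist picture.

Run:
```python
from plan import *
c=vision.get_calibration("wrist");f=192/np.tan(np.radians(c["fov_y"]/2))
T=np.eye(4);T[:3,:3]=Ro.from_rotvec([-2.2188,-2.2226,.002]).as_matrix();T[:3,3]=[.5164,.0224,.1543]
M=np.linalg.inv(T@c["tool_from_camera"]);C=(f,c["cx"],c["cy"],M[:3,:3],M[:3,3])
print(unp(C,np.array([(252,88),(408,88)])/1.25,.078).round(4))
print(unp(C,np.array([(268,97),(387,97),(270,150),(383,150)])/1.25,.030).round(4))
print("purple",unp(C,np.array([(236,176),(262,176),(242,277),(266,277)])/1.25,.06).round(4))
plan([(.4743,.383,.041,176.3,.4,6),(.4743,.383,.041,176.3,.4,2)])
```

```text
[[0.4752 0.1206 0.078 ]
 [0.5692 0.1208 0.078 ]]
[[0.4774 0.1181 0.03  ]
 [0.5655 0.1183 0.03  ]
 [0.4771 0.0798 0.03  ]
 [0.5649 0.0801 0.03  ]]
purple [[ 0.4567  0.0646  0.06  ]
 [ 0.4751  0.0646  0.06  ]
 [ 0.4551 -0.0147  0.06  ]
 [ 0.4739 -0.0146  0.06  ]]
[[-0.002,0,0.024,0,0,-0.001,0.4],[-0.004,0,0.047,0,0,-0.002,0.4],[-0.006,0,0.071,0,0,-0.003,0.4],[-0.008,0,0.094,0,0,-0.004,0.4],[-0.01,0,0.118,0,0,-0.005,0.4],[-0.012,0,0.141,0,0,-0.006,0.4],[-0.012,0,0.141,0,0,-0.006,0.4],[-0.012,0,0.141,0,0,-0.006,0.4]]
```

>>> apply_moves([
  [-0.002, 0, 0.024, 0, 0, -0.001, 0.4],
  [-0.004, 0, 0.047, 0, 0, -0.002, 0.4],
  [-0.006, 0, 0.071, 0, 0, -0.003, 0.4],
  [-0.008, 0, 0.094, 0, 0, -0.004, 0.4],
  [-0.01, 0, 0.118, 0, 0, -0.005, 0.4],
  [-0.012, 0, 0.141, 0, 0, -0.006, 0.4],
  [-0.012, 0, 0.141, 0, 0, -0.006, 0.4],
  [-0.012, 0, 0.141, 0, 0, -0.006, 0.4],
])

```text
time: 16.08
tool_pos: [0.4734, 0.3818, 0.04]
tcp_rot: [2.147, -2.288, -0.001]
wrist_force: [0.7, -0.1, 0.0]
width: 0.601
```

>>> apply_moves([
  [0, 0, 0, 0, 0, 0, 1],
  [0, 0, 0, 0, 0, 0, 1],
  [0, 0, 0, 0, 0, 0, 1],
  [0, 0, 0, 0, 0, 0, 1],
  [0, 0, 0, 0, 0, 0, 1],
  [0, 0, 0, 0, 0, 0, 1],
], squeeze=60)

```text
time: 16.58
tool_pos: [0.4755, 0.3841, 0.0434]
tcp_rot: [-2.149, 2.288, -0.001]
wrist_force: [-1.4, -0.7, 6.5]
width: 0.135
```

Run:
```python
from plan import *
s=status.read_state();print(s["time"],s["tool_pos"],yaw(),s["width"],s["wrist_force"])
plan([(.4743,.383,.19,176.3,1,6),(.5195,.0225,.19,0,1,34)],start=(.4743,.383,.041,176.3))
```

```text
16.5833 [0.47553192 0.38409263 0.04341387] 176.4056491216913 0.1347792845167808 [-1.36130606 -0.70991521  6.50884105]
[[0,0,-0.025,0,0,0,1],[0,0,-0.05,0,0,0,1],[0,0,-0.074,0,0,0,1],[0,0,-0.099,0,0,0,1],[0,0,-0.124,0,0,0,1],[0,0,-0.149,0,0,0,1],[0.01,-0.002,-0.149,0,0,0.091,1],[0.021,-0.004,-0.149,0,0,0.181,1]]

[[0.01,-0.004,0,0,0,0.091,1],[0.02,-0.008,0,0,0,0.181,1],[0.03,-0.012,0,0,0,0.272,1],[0.04,-0.015,0,0,0,0.362,1],[0.05,-0.019,0,0,0,0.453,1],[0.06,-0.023,0,0,0,0.543,1],[0.07,-0.027,0,0,0,0.634,1],[0.08,-0.031,0,0,0,0.724,1]]

[[0.005,-0.009,0,0,0,0.091,1],[0.01,-0.019,0,0,0,0.181,1],[0.015,-0.028,0,0,0,0.272,1],[0.02,-0.038,0,0,0,0.362,1],[0.025,-0.047,0,0,0,0.453,1],[0.029,-0.057,0,0,0,0.543,1],[0.034,-0.066,0,0,0,0.634,1],[0.039,-0.076,0,0,0,0.724,1]]

[[-0.003,-0.01,0,0,0,0.091,1],[-0.005,-0.021,0,0,0,0.181,1],[-0.008,-0.031,0,0,0,0.272,1],[-0.01,-0.041,0,0,0,0.362,1],[-0.013,-0.052,0,0,0,0.453,1],[-0.016,-0.062,0,0,0,0.543,1],[-0.018,-0.073,0,0,0,0.634,1],[-0.021,-0.083,0,0,0,0.724,1]]

[[-0.009,-0.006,0,0,0,0.091,1],[-0.018,-0.012,0,0,0,0.181,1],[-0.026,-0.018,0,0,0,0.272,1],[-0.035,-0.024,0,0,0,0.362,1],[-0.044,-0.03,0,0,0,0.453,1],[-0.053,-0.036,0,0,0,0.543,1],[-0.062,-0.042,0,0,0,0.634,1],[-0.071,-0.048,0,0,0,0.724,1]]
```

Fin gripped at 11.5 mm. Lift and carry, turning by −176°.

>>> apply_moves([
  [0, 0, -0.025, 0, 0, 0, 1],
  [0, 0, -0.05, 0, 0, 0, 1],
  [0, 0, -0.074, 0, 0, 0, 1],
  [0, 0, -0.099, 0, 0, 0, 1],
  [0, 0, -0.124, 0, 0, 0, 1],
  [0, 0, -0.149, 0, 0, 0, 1],
  [0.01, -0.002, -0.149, 0, 0, 0.091, 1],
  [0.021, -0.004, -0.149, 0, 0, 0.181, 1],
])

```text
time: 17.25
tool_pos: [0.4781, 0.3631, 0.1929]
tcp_rot: [-1.928, 2.474, -0.0]
wrist_force: [-1.0, -0.8, -3.3]
width: 0.131
```

>>> apply_moves([
  [0.01, -0.004, 0, 0, 0, 0.091, 1],
  [0.02, -0.008, 0, 0, 0, 0.181, 1],
  [0.03, -0.012, 0, 0, 0, 0.272, 1],
  [0.04, -0.015, 0, 0, 0, 0.362, 1],
  [0.05, -0.019, 0, 0, 0, 0.453, 1],
  [0.06, -0.023, 0, 0, 0, 0.543, 1],
  [0.07, -0.027, 0, 0, 0, 0.634, 1],
  [0.08, -0.031, 0, 0, 0, 0.724, 1],
])

```text
time: 17.92
tool_pos: [0.4871, 0.2761, 0.1895]
tcp_rot: [0.926, -3.0, 0.001]
wrist_force: [0.7, 0.2, -2.6]
width: 0.13
```

>>> apply_moves([
  [0.005, -0.009, 0, 0, 0, 0.091, 1],
  [0.01, -0.019, 0, 0, 0, 0.181, 1],
  [0.015, -0.028, 0, 0, 0, 0.272, 1],
  [0.02, -0.038, 0, 0, 0, 0.362, 1],
  [0.025, -0.047, 0, 0, 0, 0.453, 1],
  [0.029, -0.057, 0, 0, 0, 0.543, 1],
  [0.034, -0.066, 0, 0, 0, 0.634, 1],
  [0.039, -0.076, 0, 0, 0, 0.724, 1],
])

```text
time: 18.58
tool_pos: [0.4981, 0.1916, 0.1896]
tcp_rot: [-0.196, -3.134, 0.001]
wrist_force: [-0.1, -0.4, -2.8]
width: 0.13
```

>>> apply_moves([
  [-0.003, -0.01, 0, 0, 0, 0.091, 1],
  [-0.005, -0.021, 0, 0, 0, 0.181, 1],
  [-0.008, -0.031, 0, 0, 0, 0.272, 1],
  [-0.01, -0.041, 0, 0, 0, 0.362, 1],
  [-0.013, -0.052, 0, 0, 0, 0.453, 1],
  [-0.016, -0.062, 0, 0, 0, 0.543, 1],
  [-0.018, -0.073, 0, 0, 0, 0.634, 1],
  [-0.021, -0.083, 0, 0, 0, 0.724, 1],
])

```text
time: 19.25
tool_pos: [0.5087, 0.1066, 0.1896]
tcp_rot: [-1.294, -2.862, 0.002]
wrist_force: [0.4, 0.1, -3.5]
width: 0.128
```

>>> apply_moves([
  [-0.009, -0.006, 0, 0, 0, 0.091, 1],
  [-0.018, -0.012, 0, 0, 0, 0.181, 1],
  [-0.026, -0.018, 0, 0, 0, 0.272, 1],
  [-0.035, -0.024, 0, 0, 0, 0.362, 1],
  [-0.044, -0.03, 0, 0, 0, 0.453, 1],
  [-0.053, -0.036, 0, 0, 0, 0.543, 1],
  [-0.062, -0.042, 0, 0, 0, 0.634, 1],
  [-0.071, -0.048, 0, 0, 0, 0.724, 1],
])

```text
time: 19.92
tool_pos: [0.5201, 0.0219, 0.1896]
tcp_rot: [-2.224, -2.218, 0.002]
wrist_force: [-0.3, 0.8, -3.5]
width: 0.137
```

Run:
```python
from plan import *
s=status.read_state();print(s["time"],s["tool_pos"],s["tcp_rot"],yaw(),s["width"],s["wrist_force"])
C=cal("wrist");a=vision.read_camera("wrist");np.save("w5.npy",a);cv2.imwrite("pics/w5.png",cv2.resize(a[:,:,::-1],(800,600),interpolation=cv2.INTER_CUBIC))
z=s["tool_pos"][2]-.041
for c,n,_ in blobs(mask(a,(5,150,40),(15,255,255)),60): print(c*1.5625,n,unp(C,c,z+.018)[0])
```

```text
19.9167 [0.52012313 0.02185019 0.18959485] [-2.22350851e+00 -2.21806602e+00  1.57014990e-03] -0.14041709294635799 0.13704850113086903 [-0.29978177  0.80494982 -3.49215785]
[293.60749186 250.07634365] 307 [0.47571092 0.06795364 0.16659485]
[516.11277315 266.66070499] 961 [0.56652371 0.06085471 0.16659485]
[285.54924242 287.65151515] 165 [0.47097919 0.0518971  0.16659485]
```

View pics/w5.png

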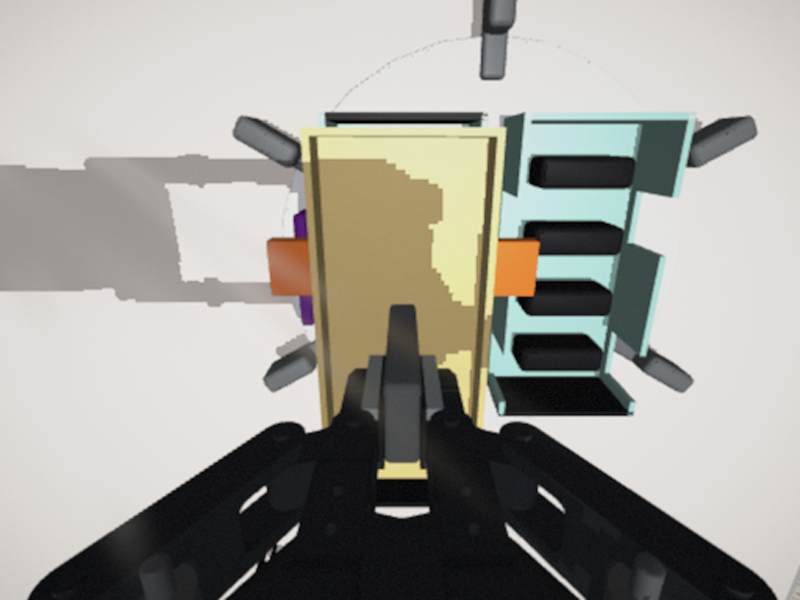

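The loose tray hangs with its light end toward +y and its black end toward the robot's right (404,490). The marked tray's black end is visible beyond it at (320–487, 115). I'll measure the offset between them.

Run:
```python
from h import *
C=cal("wrist");k=1.5625;z=.1896-.041
print("marked rim",unp(C,np.array([(320,114),(489,114)])/k,.078).round(4).tolist())
print("loose rim",unp(C,np.array([(303,129),(504,128)])/k,z+.02).round(4).tolist())
print("lugs out",unp(C,np.array([(267,267),(540,267)])/k,z+.02).round(4).tolist())
print("lugs y",unp(C,np.array([(520,239),(520,297)])/k,z+.02).round(4).tolist())
im=np.load("w5.npy");
```

```text
marked rim [[0.4746, 0.1233, 0.078], [0.5694, 0.1227, 0.078]]
loose rim [[0.4843, 0.1121, 0.1686], [0.5578, 0.1119, 0.1686]]
lugs out [[0.4654, 0.0598, 0.1686], [0.5762, 0.0592, 0.1686]]
lugs y [[0.5671, 0.0708, 0.1686], [0.5692, 0.0463, 0.1686]]
```

>>> apply_moves([
  [0, 0.001, 0.02, 0, 0, 0, 1],
  [0, 0.001, 0.04, 0, 0, 0, 1],
  [0, 0.001, 0.055, 0, 0, 0, 1],
  [0, 0.001, 0.065, 0, 0, 0, 1],
  [0, 0.001, 0.072, 0, 0, 0, 1],
  [0, 0.001, 0.076, 0, 0, 0, 1],
  [0, 0.001, 0.076, 0, 0, 0, 1],
])

```text
time: 20.55
tool_pos: [0.5214, 0.0225, 0.1136]
tcp_rot: [-2.218, -2.224, 0.001]
wrist_force: [-0.7, 0.1, -3.4]
width: 0.131
```

>>> apply_moves([
  [0, 0, 0.002, 0, 0, 0, 1],
  [0, 0, 0.004, 0, 0, 0, 1],
  [0, 0, 0.004, 0, 0, 0, 1],
])

```text
time: 20.8
tool_pos: [0.5231, 0.0225, 0.1116]
tcp_rot: [2.218, 2.223, 0.003]
wrist_force: [-0.3, -0.6, -0.6]
width: 0.13
```

>>> apply_moves([
  [0, 0, 0.001, 0, 0, 0, 1],
  [0, 0, 0.0015, 0, 0, 0, 1],
  [0, 0, 0.0015, 0, 0, 0, 1],
])

```text
time: 21.05
tool_pos: [0.5233, 0.0225, 0.1114]
tcp_rot: [2.218, 2.223, 0.003]
wrist_force: [-1.6, 0.3, 7.5]
width: 0.129
```

>>> apply_moves([
  [0, 0, 0, 0, 0, 0, 0.6],
  [0, 0, 0, 0, 0, 0, 0.6],
  [0, 0, 0, 0, 0, 0, 0.6],
  [0, 0, -0.03, 0, 0, 0, 0.6],
  [0, 0, -0.07, 0, 0, 0, 0.6],
  [0, 0, -0.11, 0, 0, 0, 0.6],
  [0, 0, -0.11, 0, 0, 0, 0.6],
])

```text
time: 21.63
tool_pos: [0.5274, 0.0223, 0.2281]
tcp_rot: [2.212, 2.216, 0.017]
wrist_force: [2.3, 0.1, 0.4]
width: 0.4
```

Run:
```python
from plan import *
T=cal("top");k=1.5625
w=unp(T,np.array([(543,376),(546.5,363),(540,390)])/k,.042)[:,:2];d=w[1]-w[2];print(w,np.degrees(np.arctan2(d[1],d[0])))
s=status.read_state();print(s["time"],s["tool_pos"],yaw(),s["width"])
plan([(.397,-.29,.16,-102,.5,22)])
```

```text
[[ 0.40142367 -0.30041231]
 [ 0.42548207 -0.30748485]
 [ 0.37571819 -0.29426854]] -14.873294081139793
21.6333 [0.52739934 0.02232771 0.22812573] 0.11328557498376095 0.40019964100221744
[[-0.014,-0.006,0.003,0.015,-0.001,0.081,0.5],[-0.028,-0.012,0.006,0.015,-0.001,0.162,0.5],[-0.043,-0.018,0.009,0.015,-0.002,0.243,0.5],[-0.057,-0.024,0.012,0.015,-0.002,0.324,0.5],[-0.071,-0.03,0.015,0.015,-0.003,0.405,0.5],[-0.085,-0.036,0.018,0.015,-0.004,0.486,0.5],[-0.099,-0.042,0.021,0.015,-0.004,0.567,0.5],[-0.113,-0.048,0.024,0.015,-0.005,0.648,0.5]]

[[-0.015,0.004,0.003,0,0,0.081,0.5],[-0.03,0.008,0.006,0,0,0.162,0.5],[-0.045,0.011,0.009,0,0,0.243,0.5],[-0.06,0.015,0.012,0,0,0.324,0.5],[-0.075,0.019,0.015,0,0,0.405,0.5],[-0.089,0.023,0.019,0,0,0.486,0.5],[-0.104,0.027,0.022,0,0,0.567,0.5],[-0.119,0.031,0.025,0,0,0.648,0.5]]

[[-0.01,0.012,0.003,0,0,0.081,0.5],[-0.019,0.024,0.006,0,0,0.162,0.5],[-0.029,0.036,0.009,0,0,0.243,0.5],[-0.038,0.048,0.012,0,0,0.324,0.5],[-0.048,0.06,0.015,0,0,0.405,0.5],[-0.057,0.072,0.019,0,0,0.486,0.5]]
```

>>> apply_moves([
  [-0.014, -0.006, 0.003, 0, 0, 0.081, 0.5],
  [-0.028, -0.012, 0.006, 0, 0, 0.162, 0.5],
  [-0.043, -0.018, 0.009, 0, 0, 0.243, 0.5],
  [-0.057, -0.024, 0.012, 0, 0, 0.324, 0.5],
  [-0.071, -0.03, 0.015, 0, 0, 0.405, 0.5],
  [-0.085, -0.036, 0.018, 0, 0, 0.486, 0.5],
  [-0.099, -0.042, 0.021, 0, 0, 0.567, 0.5],
  [-0.113, -0.048, 0.024, 0, 0, 0.648, 0.5],
])

```text
time: 22.3
tool_pos: [0.4739, -0.0914, 0.1945]
tcp_rot: [2.814, 1.396, 0.001]
wrist_force: [-0.7, -0.1, 0.2]
width: 0.502
```

>>> apply_moves([
  [-0.015, 0.004, 0.003, 0, 0, 0.081, 0.5],
  [-0.03, 0.008, 0.006, 0, 0, 0.162, 0.5],
  [-0.045, 0.011, 0.009, 0, 0, 0.243, 0.5],
  [-0.06, 0.015, 0.012, 0, 0, 0.324, 0.5],
  [-0.075, 0.019, 0.015, 0, 0, 0.405, 0.5],
  [-0.089, 0.023, 0.019, 0, 0, 0.486, 0.5],
  [-0.104, 0.027, 0.022, 0, 0, 0.567, 0.5],
  [-0.119, 0.031, 0.025, 0, 0, 0.648, 0.5],
])

```text
time: 22.97
tool_pos: [0.4269, -0.2051, 0.1694]
tcp_rot: [3.112, 0.427, 0.0]
wrist_force: [-0.4, -0.2, -0.1]
width: 0.498
```

>>> apply_moves([
  [-0.01, 0.015, 0.003, 0, 0, 0.09, 0.5],
  [-0.019, 0.03, 0.006, 0, 0, 0.18, 0.5],
  [-0.028, 0.045, 0.009, 0, 0, 0.27, 0.5],
  [-0.037, 0.06, 0.012, 0, 0, 0.36, 0.5],
  [-0.045, 0.073, 0.015, 0, 0, 0.45, 0.5],
  [-0.05, 0.084, 0.019, 0, 0, 0.54, 0.5],
  [-0.05, 0.084, 0.019, 0, 0, 0.54, 0.5],
  [-0.05, 0.084, 0.019, 0, 0, 0.54, 0.5],
])

```text
time: 23.63
tool_pos: [0.4018, -0.299, 0.1503]
tcp_rot: [-3.114, 0.411, 0.001]
wrist_force: [-0.0, 0.2, 0.9]
width: 0.5
```

```bash
sed -i 's/^cv2.imwrite.*/s3=vision.read_camera("scene");np.save(f"s{n}.npy",s3);o=np.hstack([o,cv2.resize(s3[150:270,205:345,::-1],(350,300),interpolation=cv2.INTER_CUBIC)]);cv2.imwrite(f"pics\/two{n}.png",cv2.resize(o,(800,209)) if 0 else np.vstack([o[:,:800],np.hstack([o[:,800:],np.zeros((300,450,3),np.uint8)])]))/' two.py; python3 two.py 6; python3 car.py t6.npy
```

```text
23.6333 [ 0.40179575 -0.29902992  0.15033747] [-3.11390280e+00  4.11133281e-01  9.26017309e-04] -105.04270050956853
(array([0.57429985, 0.02355866]), np.float64(-30.25415126246253), np.float64(291.8323974609375))
clip [0.46572539 0.02309825 0.06      ]
clip [0.45139645 0.02400355 0.06      ]
```

View pics/two6.png

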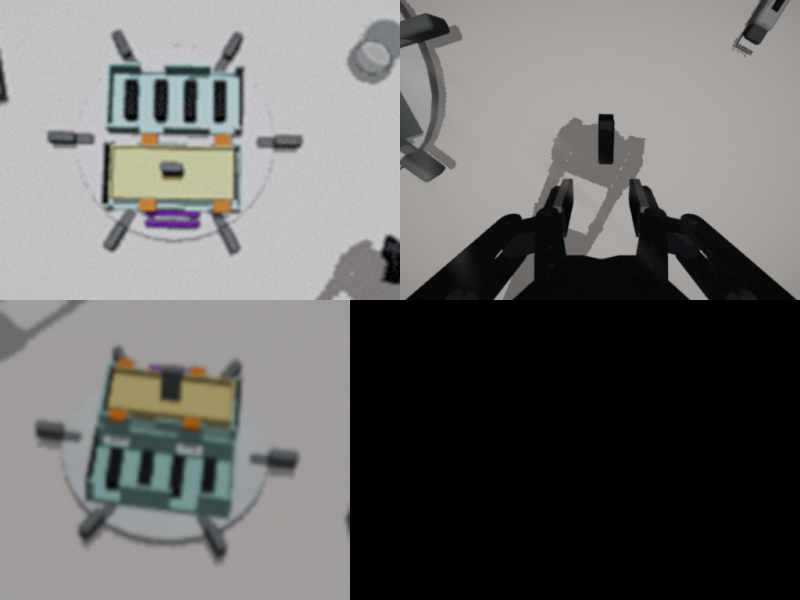

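Top and scene views: the sand tray sits on the marked tray's rim with its black end at −y, looking level; the carousel is still at −30.25°. Wrist view: comb at columns 599–613, rows 114–163. I'll compare that with a projected model.

Run:
```python
from h import *
C=cal("wrist");a=np.load("w6.npy");g=a.max(2)
m=(g<28).astype(np.uint8);m[230:]=0
for c,n,l in blobs(m,200):
    ys,xs=np.where(l)
    if 230<c[0]<300: print(c,n,xs.min(),xs.max(),ys.min(),ys.max(),cv2.minAreaRect(np.c_[xs,ys].astype(np.float32)))
def box(x,y,an):
    R=Ro.from_euler('z',an,degrees=True).as_matrix();c=np.array([[sx*.03,sy*.01,z] for sx in(-1,1) for sy in(-1,1) for z in(0,.042)])@R.T+[x,y,0]
    p=proj(C,c).astype(np.float32);return p.min(0),p.max(0),cv2.minAreaRect(p)
for v in((.4018,-.299,-15),(.4018,-.299,-12)): print(box(*v))
```

```text
[263.4516129  179.80745968] 992 254 273 147 209 ((263.5, 178.0), (62.0, 19.0), 90.0)
(array([249.33794, 144.63652], dtype=float32), array([270.34818, 210.31479], dtype=float32), ((259.79974365234375, 177.47364807128906), (21.01026725769043, 65.64910888671875), 0.09944429993629456))
(array([247.70895, 144.22519], dtype=float32), array([270.85965, 210.71498], dtype=float32), ((259.35406494140625, 177.46583557128906), (65.68704986572266, 21.009326934814453), 87.34915924072266))
```

>>> apply_moves([
  [0, 0.003, 0.025, 0, 0, 0, 0.5],
  [0, 0.003, 0.055, 0, 0, 0, 0.5],
  [0, 0.003, 0.085, 0, 0, 0, 0.5],
  [0, 0.003, 0.115, 0, 0, 0, 0.5],
  [0, 0.003, 0.138, 0, 0, 0, 0.5],
  [0, 0.003, 0.138, 0, 0, 0, 0.5],
  [0, 0.003, 0.138, 0, 0, 0, 0.5],
])

```text
time: 24.37
tool_pos: [0.4006, -0.3003, 0.0119]
tcp_rot: [-3.113, 0.41, 0.004]
wrist_force: [0.1, 0.7, 0.9]
width: 0.498
```

>>> apply_moves([
  [0, 0, 0, 0, 0, 0, 1],
  [0, 0, 0, 0, 0, 0, 1],
  [0, 0, 0, 0, 0, 0, 1],
  [0, 0, 0, 0, 0, 0, 1],
  [0, 0, 0, 0, 0, 0, 1],
], squeeze=25)

```text
time: 24.78
tool_pos: [0.4031, -0.303, 0.015]
tcp_rot: [3.112, -0.412, 0.006]
wrist_force: [-0.9, 1.6, 6.3]
width: 0.232
```

Run:
```python
from plan import *
s=status.read_state();print(s["time"],s["tool_pos"],yaw(),s["width"],s["wrist_force"])
x,y=s["tool_pos"][:2]
plan([(x,y,.19,-105,1,6),(.522,-.0285,.19,0,1,24)],start=(x,y,.012,-105))
```

```text
24.7833 [ 0.40308827 -0.30301785  0.01501834] -105.08381838011557 0.2323186819978792 [-0.87851368  1.61693151  6.28206364]
[[0,0,-0.03,0,0,0,1],[0,0,-0.059,0,0,0,1],[0,0,-0.089,0,0,0,1],[0,0,-0.119,0,0,0,1],[0,0,-0.148,0,0,0,1],[0,0,-0.178,0,0,0,1],[0.002,-0.012,-0.178,0,0,-0.076,1],[0.004,-0.025,-0.178,0,0,-0.153,1]]

[[0.004,-0.012,0,0,0,-0.076,1],[0.007,-0.024,0,0,0,-0.153,1],[0.011,-0.036,0,0,0,-0.229,1],[0.015,-0.048,0,0,0,-0.305,1],[0.018,-0.06,0,0,0,-0.382,1],[0.022,-0.071,0,0,0,-0.458,1],[0.026,-0.083,0,0,0,-0.535,1],[0.029,-0.095,0,0,0,-0.611,1]]

[[0.01,-0.008,0,0,0,-0.076,1],[0.02,-0.015,0,0,0,-0.153,1],[0.03,-0.023,0,0,0,-0.229,1],[0.039,-0.031,0,0,0,-0.305,1],[0.049,-0.038,0,0,0,-0.382,1],[0.059,-0.046,0,0,0,-0.458,1],[0.069,-0.054,0,0,0,-0.535,1],[0.079,-0.061,0,0,0,-0.611,1]]

[[0.012,-0.001,0,0,0,-0.076,1],[0.025,-0.001,0,0,0,-0.153,1],[0.037,-0.002,0,0,0,-0.229,1],[0.05,-0.002,0,0,0,-0.305,1],[0.062,-0.003,0,0,0,-0.382,1],[0.075,-0.004,0,0,0,-0.458,1]]
```

>>> apply_moves([
  [0, 0, -0.03, 0, 0, 0, 1],
  [0, 0, -0.059, 0, 0, 0, 1],
  [0, 0, -0.089, 0, 0, 0, 1],
  [0, 0, -0.119, 0, 0, 0, 1],
  [0, 0, -0.148, 0, 0, 0, 1],
  [0, 0, -0.178, 0, 0, 0, 1],
  [0.002, -0.012, -0.178, 0, 0, -0.076, 1],
  [0.004, -0.025, -0.178, 0, 0, -0.153, 1],
])

```text
time: 25.45
tool_pos: [0.4134, -0.2803, 0.1948]
tcp_rot: [3.133, -0.169, 0.01]
wrist_force: [-0.1, -0.1, -0.1]
width: 0.229
```

>>> apply_moves([
  [0.004, -0.012, 0, 0, 0, -0.076, 1],
  [0.007, -0.024, 0, 0, 0, -0.153, 1],
  [0.011, -0.036, 0, 0, 0, -0.229, 1],
  [0.015, -0.048, 0, 0, 0, -0.305, 1],
  [0.018, -0.06, 0, 0, 0, -0.382, 1],
  [0.022, -0.071, 0, 0, 0, -0.458, 1],
  [0.026, -0.083, 0, 0, 0, -0.535, 1],
  [0.029, -0.095, 0, 0, 0, -0.611, 1],
])

```text
time: 26.12
tool_pos: [0.4512, -0.187, 0.1914]
tcp_rot: [3.042, 0.784, 0.001]
wrist_force: [-0.2, -0.8, -0.6]
width: 0.23
```

>>> apply_moves([
  [0.01, -0.008, 0, 0, 0, -0.076, 1],
  [0.02, -0.015, 0, 0, 0, -0.153, 1],
  [0.03, -0.023, 0, 0, 0, -0.229, 1],
  [0.039, -0.031, 0, 0, 0, -0.305, 1],
  [0.049, -0.038, 0, 0, 0, -0.382, 1],
  [0.059, -0.046, 0, 0, 0, -0.458, 1],
  [0.069, -0.054, 0, 0, 0, -0.535, 1],
  [0.079, -0.061, 0, 0, 0, -0.611, 1],
])

```text
time: 26.78
tool_pos: [0.4911, -0.0954, 0.1913]
tcp_rot: [2.665, 1.663, 0.001]
wrist_force: [0.4, -0.2, -0.3]
width: 0.226
```

>>> apply_moves([
  [0.012, -0.001, 0, 0, 0, -0.076, 1],
  [0.025, -0.001, 0, 0, 0, -0.153, 1],
  [0.037, -0.002, 0, 0, 0, -0.229, 1],
  [0.05, -0.002, 0, 0, 0, -0.305, 1],
  [0.062, -0.003, 0, 0, 0, -0.382, 1],
  [0.075, -0.004, 0, 0, 0, -0.458, 1],
  [0.075, -0.004, 0, 0, 0, -0.458, 1],
  [0.075, -0.004, 0, 0, 0, -0.458, 1],
])

```text
time: 27.45
tool_pos: [0.5206, -0.0268, 0.1912]
tcp_rot: [2.223, 2.219, -0.0]
wrist_force: [-0.1, -0.1, -0.9]
width: 0.227
```

Run:
```python
from plan import *
s=status.read_state();print(s["time"],s["tool_pos"],s["tcp_rot"],yaw(),s["width"],s["wrist_force"])
C=cal("wrist");a=vision.read_camera("wrist");np.save("w7.npy",a);cv2.imwrite("pics/w7.png",cv2.resize(a[:,:,::-1],(800,600),interpolation=cv2.INTER_CUBIC))
print(proj(C,[[.522,.0225,.143],[.522,.0225+.09,.088],[.522,-.0285,.17]])*1.5625)
```

```text
27.45 [ 0.52062697 -0.02678109  0.19115959] [ 2.22265121e+00  2.21948100e+00 -9.00432712e-05] -0.08177625564463172 0.22661620438639685 [-0.06808228 -0.11081982 -0.93307978]
[[405.8940974  230.46997062]
 [405.24315251  36.66388224]
 [406.22775197 357.60714816]]
```

View pics/w7.png

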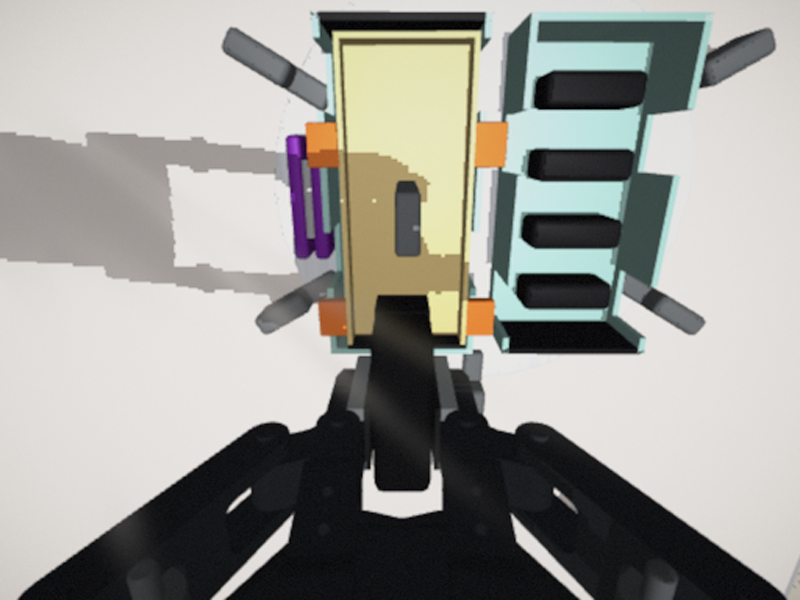

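The fin top is centred at (408,224) and the comb at u=402, clear on the −y side. Lower with a +2 mm x and +1 mm y correction.

>>> apply_moves([
  [0.001, 0.002, 0.025, 0, 0, 0, 1],
  [0.001, 0.002, 0.05, 0, 0, 0, 1],
  [0.001, 0.002, 0.07, 0, 0, 0, 1],
  [0.001, 0.002, 0.085, 0, 0, 0, 1],
  [0.001, 0.002, 0.095, 0, 0, 0, 1],
  [0.001, 0.002, 0.1, 0, 0, 0, 1],
  [0.001, 0.002, 0.1, 0, 0, 0, 1],
])

```text
time: 28.08
tool_pos: [0.5218, -0.0264, 0.0899]
tcp_rot: [-2.223, -2.218, 0.002]
wrist_force: [-0.3, 0.5, 0.7]
width: 0.226
```

>>> apply_moves([
  [0, 0, 0.002, 0, 0, 0, 1],
  [0, 0, 0.003, 0, 0, 0, 1],
  [0, 0, 0.003, 0, 0, 0, 1],
])

```text
time: 28.33
tool_pos: [0.5234, -0.0261, 0.0887]
tcp_rot: [2.222, 2.219, 0.002]
wrist_force: [0.4, -0.1, -1.5]
width: 0.231
```

>>> apply_moves([
  [0, 0, 0.001, 0, 0, 0, 1],
  [0, 0, 0.0015, 0, 0, 0, 1],
  [0, 0, 0.0015, 0, 0, 0, 0.65],
  [0, 0, 0.0015, 0, 0, 0, 0.65],
  [0, 0, 0.0015, 0, 0, 0, 0.65],
  [0, 0, -0.02, 0, 0, 0, 0.65],
  [0, 0, -0.06, 0, 0, 0, 0.65],
  [0, 0, -0.1, 0, 0, 0, 0.65],
])

```text
time: 29.0
tool_pos: [0.5206, -0.0258, 0.1868]
tcp_rot: [-2.22, -2.217, 0.005]
wrist_force: [1.2, -0.8, 0.3]
width: 0.351
```

>>> apply_moves([
  [0, -0.005, -0.04, 0, 0, 0, 0.65],
  [-0.04, -0.01, -0.04, 0, 0, 0, 0.65],
  [-0.08, -0.02, -0.04, 0, 0, 0, 0.65],
  [-0.12, -0.03, -0.04, 0, 0, 0, 0.65],
  [-0.16, -0.04, -0.04, 0, 0, 0, 0.65],
  [-0.2, -0.05, -0.04, 0, 0, 0, 0.65],
  [-0.24, -0.05, -0.04, 0, 0, 0, 0.65],
  [-0.28, -0.05, -0.04, 0, 0, 0, 0.65],
])

```text
time: 29.67
tool_pos: [0.4714, -0.3077, 0.228]
tcp_rot: [2.223, 2.22, 0.0]
wrist_force: [1.7, 0.9, 0.2]
width: 0.351
```

```bash
python3 - <<'E'
from h import *
s=status.read_state();print(s["time"],s["tool_pos"],s["wrist_force"])
t=vision.read_camera("top");sc=vision.read_camera("scene");np.save("t8.npy",t)
o=np.hstack([cv2.resize(cv2.convertScaleAbs(t[110:260,150:350,::-1],alpha=2),(440,330),interpolation=cv2.INTER_CUBIC),cv2.resize(sc[160:250,220:320,::-1],(360,330),interpolation=cv2.INTER_CUBIC)])
cv2.imwrite("pics/end.png",o)
E
python3 car.py t8.npy
```

```text
29.6667 [ 0.47142974 -0.30773777  0.2280135 ] [1.6732797  0.85901917 0.21302658]
(array([0.57426065, 0.02361104]), np.float64(-30.217622468967082), np.float64(303.1712341308594))
clip [0.46572539 0.02309825 0.06      ]
clip [0.45155374 0.02403349 0.06      ]
```

View pics/end.png

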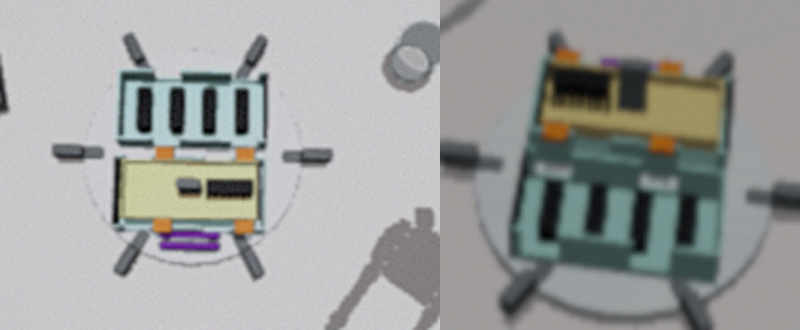

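The comb stands teeth down in the level stacked tray at (230,188), the carousel is at −30.2° and the arm is clear. Handing in.

```bash
python3 -c "
from workcell import job
print(job.finish_job())"
```

```text
the job is handed in; nothing more can be done
None
```

The job is done and handed in at about 30 s of the 72 s allowed; the hand-in gives no verdict.

- **Carousel:** I turned it about 144° clockwise by one tab. It now faces the robot to within about 0.3° (tabs at −30.2°, wanted −30°), and it did not move while I loaded it.
- **Clipper:** the larger of the two look-alikes lies flat and lengthwise in the marked tray.
- **Loose tray:** it sits on the marked tray turned end for end, black end toward −y, with its lugs on the rim. It looks level and settled at the stacked height (grip point about 130 mm above the table; 128 expected).
- **Comb:** it stands teeth down in the stacked tray, on the −y side of the fin.
- **Bystanders:** I never touched the cup or the steel box. The cup looked unmoved in the last picture, where the box was almost entirely out of frame.

My last pictures show everything in place and the arm clear. The only disagreement was that the top and wrist cameras differed by 3 to 5 mm on the marked tray's position. I lined the loose tray up from the wrist view, and both placements fitted. The highest wrist force I read was about 8 N.

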